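# Load a backup drive carrier into its docking station

### The job

Load the backup drive carrier (dark, with a blue bar at its tail) into the docking station: push it nose first up the fold-down ramp and over the metal sill until it lies flat in the bay and is pressed fully home in the connector under the hood. Press firmly by feel but never ram it, because the connector is delicate; then fold the ramp all the way up behind it as the gate, and leave the other things on the desk where they are.

Things in the scene. Friction and masses are not known exactly. Their poses are not given: they have to be found in the camera images.
- dock: Docking station, grey and black, fixed to the desk. Origin: on the desk surface under the gate's hinge line, midway across. +x: direction of loading; +z up; +y: to the left when looking along +x. The hinge line runs along y at x = -1 mm, z = 8 mm. Bed between two side cheeks that start at x = 10 mm: cheeks 26 mm high, 91 mm apart, outer faces at y = -52 and +52 mm.
- sill (a point): Top middle of the dock's round metal sill bar (6 mm thick, at dock x = 1 to 7 mm), 10 mm above the desk. Axes as the dock's. Behind it lies the flat bed, 6.5 mm above the desk, so a carrier that has passed the sill drops 3.5 mm and is held behind it. Once more than half of it is past the sill, the carrier tips nose-down on to the bed, unless the fingers pin its tail: then ease off a little.
- hood_mouth (a point): Middle of the bed at the hood's front edge (dock x = 78 mm). The hood is 51 mm high above the desk and reaches back to x = 148 mm; its opening is 38 mm high above the bed. The connector under it sits on a depth slide clamped anywhere over a 16 mm range, not measured: the carrier is home when its tail end is somewhere between dock x = 13 and 29 mm, found only by feel.
- connector (a joint): How far the connector under the hood is mated: 0 = untouched, 0.004 m = fully; it stays where it was pushed. Mating takes the last 4 mm of the carrier's travel and resists with about 6 N on top of the carrier's sliding friction (1 to 4 N); then comes a solid stop, where force climbs steeply: stop at 13 to 18 N. A push on the carrier of over 26 N damages it.
- gate (a joint): Aluminium gate of the dock, 49 mm long, 111 mm wide, on a stiff hinge (stays where it is left, about 0.05 N m to turn). 0 = folded down as the loading ramp: bent foot lip on the desk at dock x = -50 mm, sloping up 0.164 rad to the sill, low side rims flaring from 93 mm apart at the top to 103 mm. Swings up about the dock's +y axis; 1.735 rad = upright, fully shut.
- gate_knob (a point): Centre of the blue round grip pin at the gate's foot, beside the ramp on the dock's +y side: 10 mm diameter, along the dock's y axis, 31 mm long (dock y = 57 to 88 mm). With the gate down it is at dock x = -33 mm, 7.2 mm above the desk. It can be pinched from above, across the dock's x axis, and turns between the fingers as the gate swings.
- carrier: Drive carrier: flat dark metal box 96 mm long (x), 88 mm wide (y), 22 mm high, 0.25 to 0.49 kg, too wide to grip across; lower nose edge chamfered (8 x 5 mm), upright nose corners 4 mm radius, lower tail edge rounded (5 mm). Origin: centre of its underside; +x points to the nose (brass contacts), -x to the tail (blue bar on top, grille on the end face). Starts flat on the desk, nose to the ramp. Sticky fingers that do not rise with the tail as it climbs wedge it.
- stapler: Blue-green desk stapler, 141 x 34 x 42 mm, near the far edge of the desk. Bystander. Origin: centre of its underside.
- earbud_case: White rounded earbud case, 26 x 58 x 41 mm, near the far edge. Bystander. Origin: centre of its underside.
- tape_measure: Yellow and black pocket tape measure standing on edge, 36 x 68 x 60 mm, at the far left. Bystander. Origin: centre of its underside.
- clip_box: Small blue metal clip box with a lid, 66 x 82 x 31 mm, beyond the docking station. Bystander. Origin: centre of its underside.
- usb_stick: Blue usb stick, 18 x 50 x 9 mm, by the foot of the monitor pole. Bystander. Origin: centre of its underside.
- binder_clip: Black binder clip, 17 x 30 x 21 mm, beside the usb stick. Bystander. Origin: centre of its underside.
- keys: Three flat keys on a ring, 66 x 75 x 5 mm, near the phone. Bystander. Origin: centre of its underside.

How it is judged:
On the way, in this order (a step that is already met when the one before it is completed fails the run):
1. the carrier is over the sill, flat in the bay, with the connector mated to within 1 mm (value of joint connector above 0.003 m and z of carrier in the frame of dock below 0.0085 m and angle between carrier's own z axis and vertical below 0.05 rad and angle between the x axis of carrier and the x axis of dock, either way round below 0.06 rad), for 0.2 s.
2. the gate is folded up behind it, within 0.1 rad of fully shut (all of step 1 and value of joint gate above 1.635 rad), for 0.2 s.
At the end, for the whole second after the job is handed in: The carrier lies flat on the bay's bed (underside within 2 mm of the bed, tilt under 0.05 rad, in line with the bay within 0.06 rad) and at rest, the connector is mated to within 1 mm of its full 4 mm, and the gate stands within 0.1 rad of fully shut (all of step 2 and linear speed of carrier below 0.01 m/s); the robot touches nothing.
It fails at once if the robot pushes on the carrier with more than 26 N (contact force between any of the arm, the fingers and carrier above 26 N).
It fails at once if one of the other things on the desk is moved by more than 20 mm (distance of any of stapler, earbud_case, tape_measure, clip_box, usb_stick, binder_clip, keys from where it was at the start of the episode above 0.02 m).
It also fails if it takes over 72 s, if anything falls off the work surface, if the arm or the gripper's body presses on something with over 40 N, if the wrist force passes 120 N, or if a joint passes its speed limit or range.

### The arm

A 6-joint arm with a two-finger parallel gripper is mounted at the origin on the work surface; the furniture and walls round the work are solid. World frame = base frame: x ahead of the robot, y to its left, z up, the work surface at z = 0. Lengths are in m, angles in rad, forces in N, time in s.
With the tool pointing down it reaches from about 0.3 to 0.825 m from the base axis. Payload 5.4 kg.
Tool frame: the origin (TCP) lies at the very end of the fingers, on their centre line; the grasp point (between the pads) lies manip.grip_point_offset behind it (manip.grip_point_offset is the distance from the TCP to the grasp point, in m); y points along the fingers, x is the direction in which the jaws open and shut, and the axes are right-handed (so a half turn about y gives the same grasp; the last joint's range is limited). The gripper opens to 92 mm and grips with 3 to 60 N. Pads are 20 mm wide; open, the fingers measure 128 mm over their backs; the gripper's body (75 mm by 189 mm) begins 69 mm behind the grasp point.
Start: joints at [-1.362, 0.158, 1.597, -0, 1.386, -0.21], TCP at [0.234, -0.525, 0.181] pointing down, gripper open.
Joint ranges: [-2.91, 2.91], [-0.94, 2.29], [0.18, 2.7], [-1.29, 4.43], [0.17, 2.64], [-3, 3]. Speed limits (rad/s): [2.57, 2.57, 3.14, 3.14, 3.14, 3.14].

### API

Orientations are given as a rotation vector (axis times angle).
In Python, from bench import manip gives the robot as it stands. The module is installed in compiled form; this text tells all that it offers.
- The arm moves only by the tool move_arm, never from a script. Its argument "plan" is a list of rows, each a list of 7 numbers: the turn, a rotation vector about the tool's x, y, z in units of 5 degrees (1.0 is 5 degrees), then the shift along the tool's x, y, z in units of 50 mm (1.0 is 50 mm), then the opening, from -1 (shut) to 1 (fully open), so that 0 is half open. In form: [[wx, wy, wz, tx, ty, tz, claw], ...]. A call has 1 to 5 rows; each row shifts and turns the commanded pose from where the row before left it, along the tool's axes as they then stand; what a row does not reach is not made up. A row lasts 1/10 s, in which the tool goes at most 50 mm and 8.59 degrees, less where a joint would pass 70% of its speed; a pose out of reach is approached as far as the arm can. A call is refused whole if a number of a shift passes 1 or a number of a turn 1, either way. A call with a gripper value outside its range is refused whole. The fingers move at their own pace and stop on an object; "grip_force" is the grip in N (left out, the last holds). Time passes only in rows, so rows that do not move let the fingers close. It gives the time, the measured TCP pose, the force and the opening at its end, in the units of the state.
- manip.sense(): the state, without advancing time (a new reading comes with each control period).
- manip.get_image(name): name is "side" or "top" or "wrist"; returns a dict with "pixels" (384x512x3 uint8, red, green, blue), "fx", "fy", "cx", "cy" (pixels), "position" and "rotation" of the camera in the world. Camera axes: x right, y up, looking along -z (the intrinsics and any distortion apply to the point x, -y, -z); pixel columns grow to the right and rows downward; lengths in m; the calibration is good to about 2 mm. A picture is of the moment at which its call begins. There is no depth.
- manip.job_done(): hands the job in, once; it reports no verdict.
The state is a dict: "clock": time; "q": joint angles; "dq": joint speeds; "tau": joint torques, N m; "tool_pos": TCP position; "ee_rot": TCP orientation; "force": force on the tool from outside, world axes, zero at the start; "wrist_torque": the same for the moment, N m; "grip_width": opening from 0.0 (shut) to 1.0 (fully open).
Only numpy, scipy, OpenCV 4.12 (cv2) and the standard library are available. Lean on these libraries where they do the work, as an engineer would, in place of code of your own. Each camera call takes 0.05 s, during which the arm holds its last target.

## Working session

There is one attempt and no reset: what is moved stays moved. The work goes in short steps, Python scripts to look and compute and a tool call to move; the robot and the scene stay as the last step left them, time stands still between calls to the robot, and variables do not carry over. Pictures are saved under pics/ and viewed, and the job is handed in when it is done.

Besides the shell and the picture viewer there is one more tool, called as a command line: name --pt "numbers of a row" for each row, then --argument value for the rest. move_arm: Moves the arm, as the interface text tells. Its arguments: {"type":"object","properties":{"plan":{"type":"array"},"grip_force":{"type":"number"}},"required":["plan"]}

```bash
mkdir -p pics; ls; cat > h.py <<'E'
from bench import manip
import numpy as np, cv2
from scipy.spatial.transform import Rotation as R
def shot(n,f):
    im=manip.get_image(n); np.savez('pics/'+f+'.npz',**im)
    cv2.imwrite('pics/'+f+'.png',im['pixels'][:,:,::-1]); return im
def ray(im,u,v):
    d=np.array([(u-im['cx'])/im['fx'],-(v-im['cy'])/im['fy'],-1.]); return np.array(im['position']),np.array(im['rotation']).reshape(3,3)@d
def onz(im,u,v,z):
    p,d=ray(im,u,v); return p+d*(z-p[2])/d[2]
def proj(im,P):
    c=np.array(im['rotation']).reshape(3,3).T@(np.array(P)-im['position']); return (im['cx']+im['fx']*c[0]/-c[2], im['cy']-im['fy']*c[1]/-c[2])
def ld(f): return dict(np.load('pics/'+f+'.npz'))
def crop(f,x0,y0,x1,y1,s,o):
    i=cv2.imread('pics/'+f+'.png')[y0:y1,x0:x1]; cv2.imwrite('pics/'+o+'.png',cv2.resize(i,None,fx=s,fy=s,interpolation=cv2.INTER_CUBIC))
E
python3 - <<'E'
from h import *
for n in ('top','side','wrist'):
    im=shot(n,n+'0'); print(n,{k:np.array(v).round(3).tolist() for k,v in im.items() if k!='pixels'})
s=manip.sense();print({k:np.round(v,3).tolist() for k,v in s.items()},manip.grip_point_offset)
E
```

```text
pics
top {'fx': 369.377, 'fy': 369.377, 'cx': 257.204, 'cy': 188.872, 'position': [0.376, -0.03, 0.867], 'rotation': [0.138, -0.109, -1.542]}
side {'fx': 478.453, 'fy': 478.453, 'cx': 252.109, 'cy': 198.297, 'position': [0.172, 0.985, 0.728], 'rotation': [0.203, -1.363, -2.48]}
wrist {'fx': 315.126, 'fy': 315.126, 'cx': 250.691, 'cy': 193.176, 'position': [0.303, -0.494, 0.383], 'rotation': [-0.243, 0.159, -1.144]}
{'clock': 0.15, 'q': [-1.362, 0.159, 1.598, 0.0, 1.386, -0.21], 'dq': [-0.0, -0.003, -0.004, -0.002, -0.001, -0.001], 'tau': [0.0, -38.592, -32.243, 0.07, 0.035, -0.0], 'tool_pos': [0.234, -0.525, 0.181], 'ee_rot': [-1.378, 0.896, -0.894], 'force': [0.182, -0.095, -0.069], 'wrist_torque': [0.041, 0.04, 0.052], 'grip_width': 1.001} 0.0187
```

```bash
sed -i "s/np.array(im\['rotation'\]).reshape(3,3)/R.from_rotvec(im['rotation']).as_matrix()/" h.py; python3 - <<'E'
from h import *
print(R.from_rotvec([-1.378,.896,-.894]).as_matrix().round(3))
E
```

```text
[[ 0.407 -0.001  0.913]
 [-0.913  0.001  0.407]
 [-0.001 -1.     0.   ]]
```

View pics/top0.png

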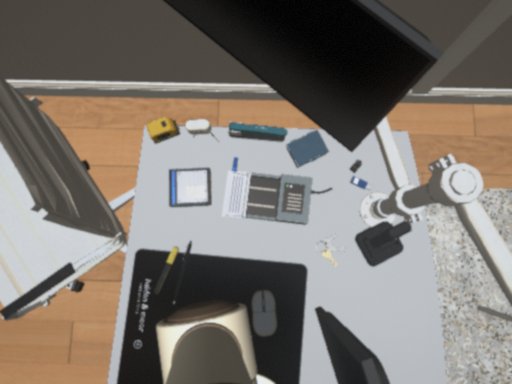

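View pics/side0.png

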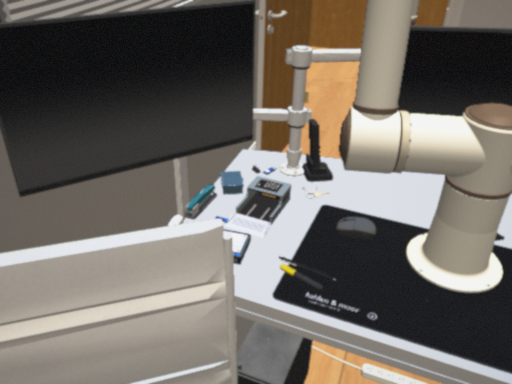

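View pics/wrist0.png

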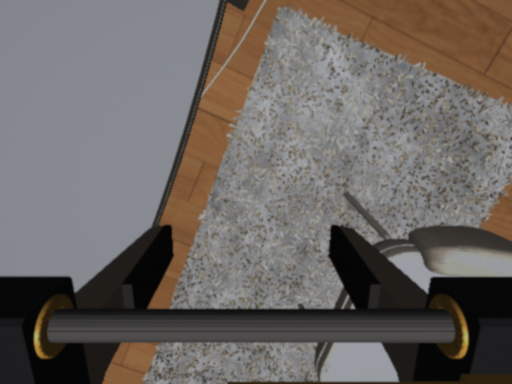

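```bash
python3 - <<'E'
from h import *
crop('top0',155,145,325,235,4.7,'c1'); crop('side0',165,150,335,270,4.7,'c2')
E
```

```text
(no output)
```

View pics/c1.png

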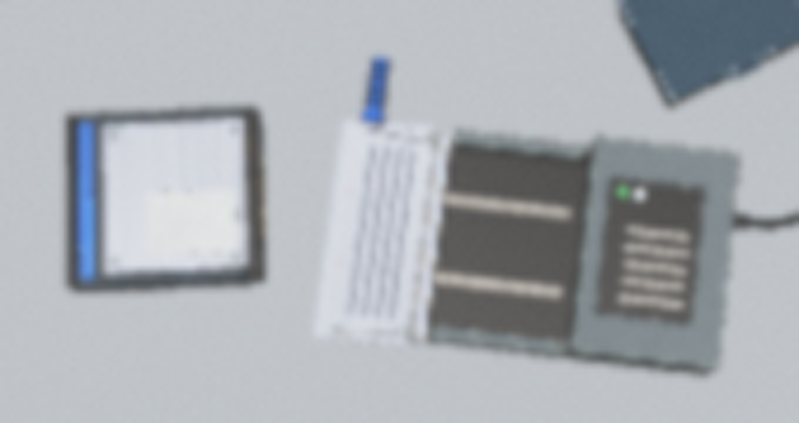

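View pics/c2.png

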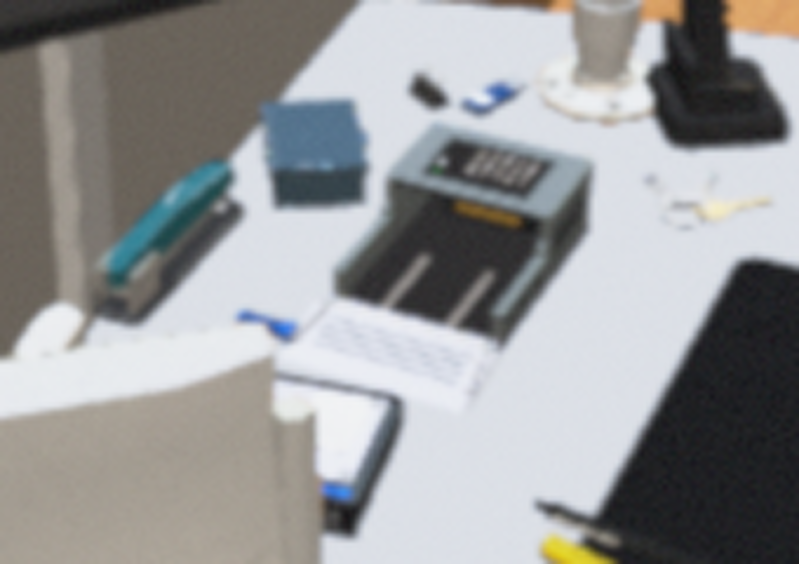

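```bash
cat > fit.py <<'E'
from h import *
from scipy.optimize import least_squares
def fit(im,obj,pix,x0,w=None):
    obj=np.array(obj,float)/1000; pix=np.array(pix)
    def f(p):
        M=R.from_euler('z',p[2]).as_matrix()
        return np.concatenate([np.array(proj(im,M@o+[p[0],p[1],0]))-q for o,q in zip(obj,pix)])
    r=least_squares(f,x0,loss='soft_l1'); return r.x,r.fun.reshape(-1,2).round(1)
E
python3 - <<'E'
from fit import *
im=ld('top0')
c=lambda x,y:((x+.5)/4.7-.5+155,(y+.5)/4.7-.5+145)
dk=[((148,52,51),(739,155)),((148,-52,51),(712,374)),((78,52,51),(598,138)),((78,-52,51),(571,350)),((10,52,26),(455,128)),((10,-52,26),(428,342)),((-50,55.5,1),(345,122)),((-50,-55.5,1),(315,336)),((-33,88,8),(381,57))]
x,r=fit(im,[a for a,b in dk],[c(*b) for a,b in dk],[.4,.0,-1.5]);print(x.round(4),r.tolist())
ck=[((-48,44,22),(68,115)),((48,44,22),(260,108)),((48,-44,22),(264,280)),((-48,-44,22),(70,290))]
x2,r=fit(im,[a for a,b in ck],[c(*b) for a,b in ck],[.4,.2,-1.5]);print(x2.round(4),r.tolist())
M=R.from_euler('z',-x[2]).as_matrix(); print('carrier in dock',M@np.array([x2[0]-x[0],x2[1]-x[1],0]),x2[2]-x[2])
E
```

```text
[ 0.4972  0.0168 -1.6717] [[0.5, 0.1], [1.3, -0.4], [-0.5, -0.1], [-0.3, 0.7], [0.3, 0.6], [0.1, -0.5], [-0.6, -0.5], [-0.8, -0.1], [0.3, 0.4]]
[ 0.5118  0.1446 -1.5007] [[0.0, 0.0], [0.0, -0.4], [0.1, 0.3], [-0.1, 0.1]]
carrier in dock [-0.12869332  0.00163579  0.        ] 0.17103801337066882
```

```bash
python3 - <<'E'
from h import *
t=ld('top0');s=ld('side0')
def tri(a,b):
    p,d=ray(t,*a);q,e=ray(s,*b)
    A=np.stack([d,-e],1);k=np.linalg.lstsq(A,q-p,rcond=None)[0]
    return ((p+d*k[0]+q+e*k[1])/2).round(3),np.linalg.norm(p+d*k[0]-q-e*k[1]).round(3)
print('base',proj(t,[0,0,0]),proj(s,[0,0,0]),'tcp',proj(t,[.234,-.525,.181]),proj(s,[.234,-.525,.181]))
print('mon corner',tri((350,150),(255,130)))
print('pole top',tri((462,185),(299,50)))
print('pole base',onz(t,373,208,0).round(3), onz(s,292,168,0).round(3))
print('phone',onz(t,380,243,0).round(3),'keys',onz(t,328,250,0))
for n,(u,v) in dict(monL=(165,0),monM=(250,78),mon2a=(318,310),mon2b=(390,384)).items():
    print(n,[onz(t,u,v,z).round(2).tolist() for z in (.1,.3,.5)])
crop('side0',260,20,512,260,2.5,'c3')
for z in (0.0,.2,.4,.6): print(z,proj(s,[.39,-.31,z]),proj(t,[.39,-.31,z]))
E
```

```text
base (np.float64(245.53747340009576), np.float64(423.6106239014364)) (np.float64(451.02631366721374), np.float64(261.82721297230864)) tcp (np.float64(545.1349035985254), np.float64(337.64689949966953)) (np.float64(386.87005620965954), np.float64(100.0758298907032))
mon corner (array([ 0.566, -0.195,  0.161]), np.float64(0.007))
pole top (array([ 0.472, -0.295,  0.369]), np.float64(0.009))
pole base [ 0.475 -0.284  0.   ] [ 0.473 -0.305  0.   ]
phone [ 0.394 -0.299  0.   ] keys [ 0.37474757 -0.17889865  0.        ]
monL [[0.93, 0.21, 0.1], [0.79, 0.15, 0.3], [0.64, 0.08, 0.5]]
monM [[0.75, 0.01, 0.1], [0.65, -0.0, 0.3], [0.55, -0.01, 0.5]]
mon2a [[0.26, -0.14, 0.1], [0.29, -0.11, 0.3], [0.32, -0.08, 0.5]]
mon2b [[0.12, -0.28, 0.1], [0.19, -0.21, 0.3], [0.26, -0.15, 0.5]]
0.0 (np.float64(318.29322072804507), np.float64(172.03273589752186)) (np.float64(384.98007013496783), np.float64(244.8170830494925))
0.2 (np.float64(324.99343704854994), np.float64(111.49369237827995)) (np.float64(421.657871313899), np.float64(243.99665103755476))
0.4 (np.float64(332.83167835752283), np.float64(40.672153338407355)) (np.float64(490.0086347944963), np.float64(242.46773838201423))
0.6 (np.float64(342.12479129171095), np.float64(-43.29471301937218)) (np.float64(662.2333924411245), np.float64(238.61530721439343))
```

View pics/c3.png

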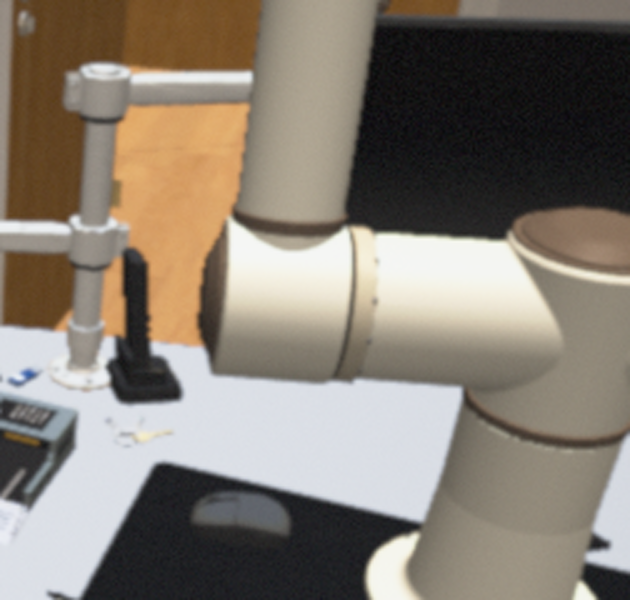

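```bash
python3 - <<'E'
from h import *
t=ld('top0');s=ld('side0')
for u,v in ((318,310),(390,384),(345,384)):
  for z in (.05,.1,.2,.3,.4,.5,.6,.7):
    P=onz(t,u,v,z); print((u,v),z,P.round(3),np.round(proj(s,P)))
print(onz(t,512,300,.36),onz(t,470,200,.36))
crop('top0',290,110,512,384,2.2,'c4')
E
```

```text
(318, 310) 0.05 [ 0.249 -0.149  0.05 ] [358. 193.]
(318, 310) 0.1 [ 0.256 -0.141  0.1  ] [358. 178.]
(318, 310) 0.2 [ 0.272 -0.127  0.2  ] [356. 145.]
(318, 310) 0.3 [ 0.288 -0.112  0.3  ] [354. 108.]
(318, 310) 0.4 [ 0.303 -0.098  0.4  ] [353.  67.]
(318, 310) 0.5 [ 0.319 -0.083  0.5  ] [350.  22.]
(318, 310) 0.6 [ 0.335 -0.068  0.6  ] [348. -30.]
(318, 310) 0.7 [ 0.35  -0.054  0.7  ] [345. -88.]
(390, 384) 0.05 [ 0.106 -0.296  0.05 ] [416. 177.]
(390, 384) 0.1 [ 0.123 -0.28   0.1  ] [413. 163.]
(390, 384) 0.2 [ 0.156 -0.247  0.2  ] [407. 133.]
(390, 384) 0.3 [ 0.189 -0.215  0.3  ] [400.  99.]
(390, 384) 0.4 [ 0.222 -0.182  0.4  ] [393.  61.]
(390, 384) 0.5 [ 0.255 -0.149  0.5  ] [384.  18.]
(390, 384) 0.6 [ 0.288 -0.117  0.6  ] [375. -31.]
(390, 384) 0.7 [ 0.321 -0.084  0.7  ] [363. -88.]
(345, 384) 0.05 [ 0.103 -0.204  0.05 ] [415. 193.]
(345, 384) 0.1 [ 0.12  -0.193  0.1  ] [412. 178.]
(345, 384) 0.2 [ 0.154 -0.172  0.2  ] [406. 145.]
(345, 384) 0.3 [ 0.187 -0.151  0.3  ] [399. 109.]
(345, 384) 0.4 [ 0.22  -0.129  0.4  ] [391.  68.]
(345, 384) 0.5 [ 0.254 -0.108  0.5  ] [383.  22.]
(345, 384) 0.6 [ 0.287 -0.087  0.6  ] [373. -29.]
(345, 384) 0.7 [ 0.321 -0.065  0.7  ] [362. -88.]
[ 0.31704391 -0.35722171  0.36      ] [ 0.44815875 -0.31102563  0.36      ]
```

View pics/c4.png

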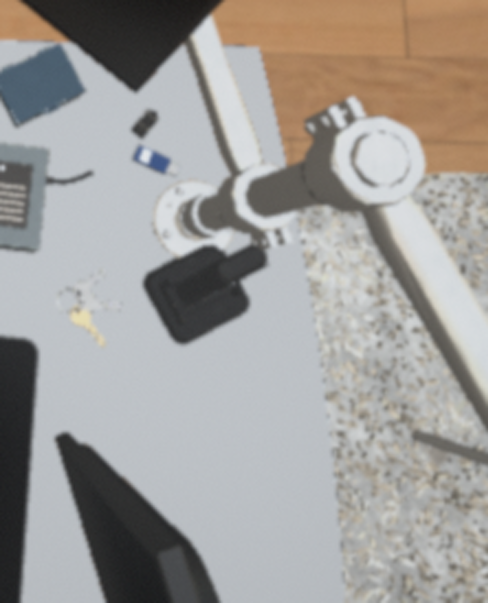

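```bash
python3 - <<'E'
from h import *
t=ld('top0');s=ld('side0')
print('nadir',proj(t,[t['position'][0],t['position'][1],0]))
for z0 in (.0,.05,.1,.15,.2,.3):
  P=onz(t,318,310,z0)
  for z in (.3,.4,.5,.6,.7): print(z0,P[:2].round(3),z,np.round(proj(t,[P[0],P[1],z])),np.round(proj(s,[P[0],P[1],z])))
# candidate robot points
for p in ([0,0,.6],[.1,-.5,.6],[.1,-.4,.5],[.2,-.5,.4]): print(p,np.round(proj(t,p)),np.round(proj(s,p)))
E
```

```text
nadir (np.float64(263.3552983185322), np.float64(247.53766206555812))
0.0 [ 0.241 -0.156] 0.3 [348. 345.] [377. 105.]
0.0 [ 0.241 -0.156] 0.4 [367. 366.] [384.  64.]
0.0 [ 0.241 -0.156] 0.5 [398. 401.] [391.  18.]
0.0 [ 0.241 -0.156] 0.6 [453. 464.] [400. -32.]
0.0 [ 0.241 -0.156] 0.7 [586. 616.] [409. -87.]
0.05 [ 0.249 -0.149] 0.3 [343. 339.] [373. 105.]
0.05 [ 0.249 -0.149] 0.4 [361. 359.] [380.  64.]
0.05 [ 0.249 -0.149] 0.5 [389. 392.] [387.  19.]
0.05 [ 0.249 -0.149] 0.6 [441. 451.] [396. -31.]
0.05 [ 0.249 -0.149] 0.7 [564. 592.] [405. -87.]
0.1 [ 0.256 -0.141] 0.3 [338. 333.] [369. 106.]
0.1 [ 0.256 -0.141] 0.4 [355. 352.] [376.  65.]
0.1 [ 0.256 -0.141] 0.5 [381. 382.] [383.  19.]
0.1 [ 0.256 -0.141] 0.6 [429. 437.] [392. -31.]
0.1 [ 0.256 -0.141] 0.7 [543. 568.] [401. -87.]
0.15 [ 0.264 -0.134] 0.3 [333. 327.] [366. 106.]
0.15 [ 0.264 -0.134] 0.4 [349. 345.] [372.  65.]
0.15 [ 0.264 -0.134] 0.5 [373. 373.] [379.  19.]
0.15 [ 0.264 -0.134] 0.6 [418. 424.] [387. -31.]
0.15 [ 0.264 -0.134] 0.7 [523. 544.] [396. -87.]
0.2 [ 0.272 -0.127] 0.3 [328. 321.] [362. 107.]
0.2 [ 0.272 -0.127] 0.4 [342. 338.] [368.  65.]
0.2 [ 0.272 -0.127] 0.5 [365. 364.] [375.  20.]
0.2 [ 0.272 -0.127] 0.6 [406. 411.] [383. -31.]
0.2 [ 0.272 -0.127] 0.7 [502. 521.] [392. -88.]
0.3 [ 0.288 -0.112] 0.3 [318. 310.] [354. 108.]
0.3 [ 0.288 -0.112] 0.4 [330. 324.] [360.  66.]
0.3 [ 0.288 -0.112] 0.5 [349. 346.] [367.  20.]
0.3 [ 0.288 -0.112] 0.6 [383. 385.] [375. -31.]
0.3 [ 0.288 -0.112] 0.7 [463. 475.] [383. -88.]
[0, 0, 0.6] [194. 932.] [538. -11.]
[0.1, -0.5, 0.6] [1076.  760.] [467. -44.]
[0.1, -0.4, 0.5] [695. 591.] [458.   4.]
[0.2, -0.5, 0.4] [670. 414.] [411.  32.]
```

move_arm --pt "0 0 0 0 -0.8 0 0" --pt "0 0 0 0 -0.8 0 0" --pt "0 0 0 0 -0.8 0 0" --pt "0 0 0 0 -0.8 0 0" --pt "0 0 0 0 -0.8 0 0" --grip_force 20

```text
clock: 0.65
tool_pos: [0.2337, -0.5249, 0.3828]
ee_rot: [-1.378, 0.896, -0.895]
force: [-0.2, 0.2, -0.6]
grip_width: 0.588
```

move_arm --pt "0 0 0 0 -0.8 0 -0.1" --pt "0 0 0 0 -0.8 0 -0.1" --pt "0 0 0 0 -0.8 0 -0.1"

```text
clock: 0.95
tool_pos: [0.2337, -0.5249, 0.5028]
ee_rot: [-1.378, 0.896, -0.895]
force: [-0.1, 0.1, 0.6]
grip_width: 0.449
```

```bash
python3 - <<'E'
from h import *
shot('top','top1');print(manip.sense()['q'])
E
```

```text
[-1.36231150e+00  1.90035995e-01  9.19076457e-01  1.25320279e-05
  2.02163202e+00 -2.10074877e-01]
```

View pics/top1.png

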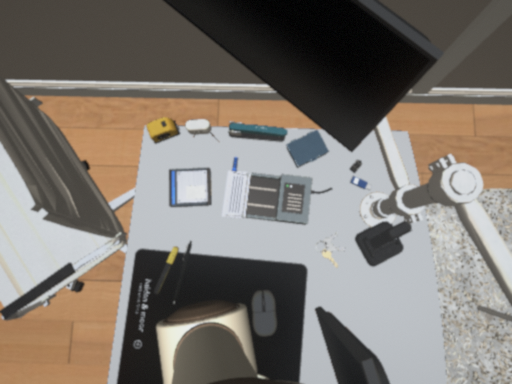

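move_arm --pt "0 0 0 -0.64 0 0.65 -0.1" --pt "0 0 0 -0.64 0 0.65 -0.1" --pt "0 0 0 -0.64 0 0.65 -0.1" --pt "0 0 0 -0.64 0 0.65 -0.1" --pt "0 0 0 -0.64 0 0.65 -0.1"

```text
clock: 1.5
tool_pos: [0.3175, -0.3112, 0.5009]
ee_rot: [-1.378, 0.896, -0.895]
force: [0.7, -0.3, -0.6]
grip_width: 0.449
```

move_arm --pt "0 0 0 -0.64 0 0.65 -0.1" --pt "0 0 0 -0.64 0 0.65 -0.1" --pt "0 0 0 -0.64 0 0.65 -0.1" --pt "0 0 0 -0.64 0 0.65 -0.1" --pt "0 0 0 -0.64 0 0.65 -0.1"

```text
clock: 2.0
tool_pos: [0.4008, -0.0989, 0.5011]
ee_rot: [-1.379, 0.896, -0.896]
force: [0.9, 0.3, 0.5]
grip_width: 0.453
```

move_arm --pt "0 -1 0 0 0 0 -0.1" --pt "0 -1 0 0 0 0 -0.1" --pt "0 -1 0 0 0 0 -0.1" --pt "0 -1 0 0 0 0 -0.1" --pt "0 -1 0 0 0 0 -0.1"

```text
clock: 2.5
tool_pos: [0.4006, -0.1006, 0.5009]
ee_rot: [-1.498, 0.557, -0.556]
force: [-0.1, 1.0, -0.6]
grip_width: 0.45
```

move_arm --pt "0 -1 0 0 0 0 -0.1" --pt "0 -1 0 0 0 0 -0.1" --pt "0 -1 0 0 0 0 -0.1" --pt "0 -1 0 0 0 0 -0.1" --pt "0 -1 0 0 0 0 -0.1"

```text
clock: 3.0
tool_pos: [0.4005, -0.1008, 0.501]
ee_rot: [-1.56, 0.217, -0.216]
force: [-0.7, 0.3, 0.4]
grip_width: 0.452
```

move_arm --pt "0 -1 0 0 0 0 -0.1" --pt "0 -1 0 0.3 0.5 0.9 -0.1" --pt "0 0 0 0.3 0.5 0.9 -0.1" --pt "0 0 0 0.3 0.5 0.9 -0.1" --pt "0 0 0 0.3 0.5 0.9 -0.1"

```text
clock: 3.5
tool_pos: [0.4775, 0.0602, 0.4068]
ee_rot: [-1.569, 0.083, -0.083]
force: [0.7, -0.9, 0.2]
grip_width: 0.448
```

```bash
python3 - <<'E'
from h import *
im=shot('wrist','w1');s=manip.sense();print(s['q'],s['tool_pos'],R.from_rotvec(s['ee_rot']).as_matrix().round(4),im['position'],im['rotation'])
cv2.imwrite('pics/w1b.png',cv2.resize(cv2.imread('pics/w1.png'),(800,600),interpolation=cv2.INTER_CUBIC))
E
```

```text
[-0.11748334 -0.12140658  1.45391225  0.00440872  1.81644879 -0.01741604] [0.47740361 0.06591572 0.40175591] [[ 0.9951 -0.0068  0.0989]
 [-0.0988  0.0051  0.9951]
 [-0.0073 -1.      0.0044]] [0.48423757 0.13643358 0.60917123] [-0.27574952  0.01397333 -0.10440959]
```

View pics/w1b.png

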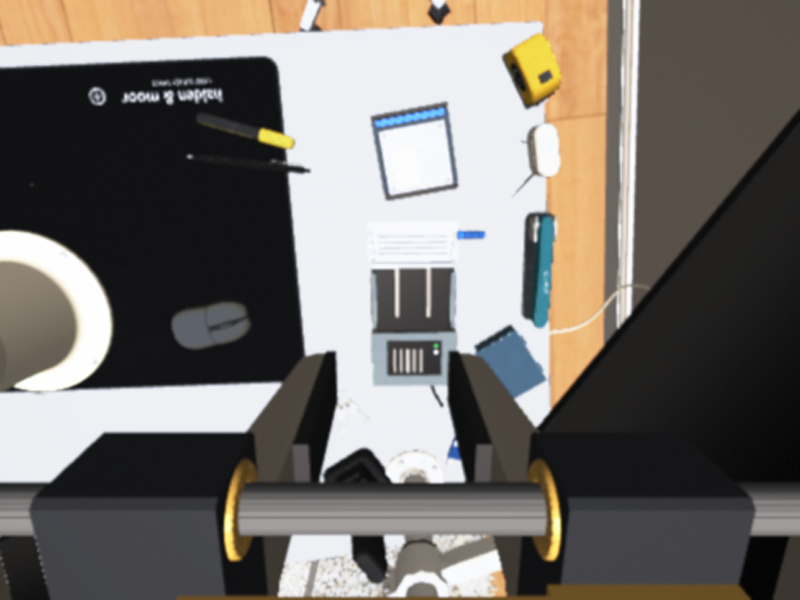

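```bash
python3 - <<'E'
from h import *
crop('w1',225,55,325,255,4,'c5')
E
```

```text
(no output)
```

View pics/c5.png

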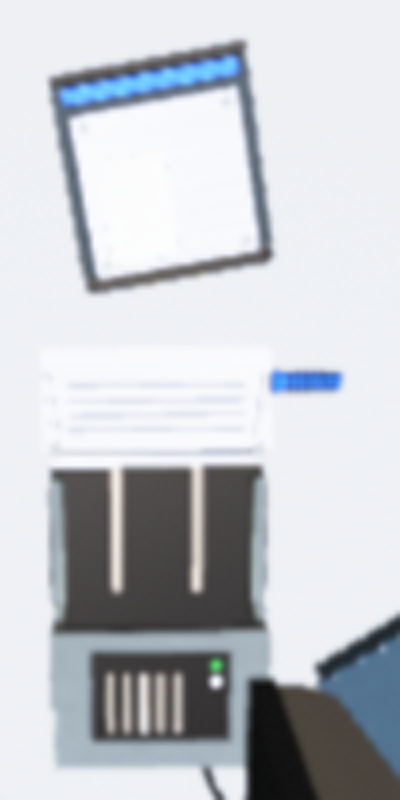

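```bash
python3 - <<'E'
from fit import *
im=ld('w1')
c=lambda x,y:((x+.5)/4-.5+225,(y+.5)/4-.5+55)
dk=[((148,-52,51),(57,767)),((78,52,51),(271,628)),((78,-52,51),(53,632)),((10,52,26),(264,467)),((10,-52,26),(52,470)),((-50,55.5,1),(273,347)),((-50,-55.5,1),(41,349)),((-33,88,7.2),(341,381))]
x,r=fit(im,[a for a,b in dk],[c(*b) for a,b in dk],[.4,.0,-1.5]);print(x.round(4),r.tolist())
ck=[((-48,44,22),(244,43)),((48,44,22),(271,255)),((48,-44,22),(92,290)),((-48,-44,22),(51,78))]
x2,r=fit(im,[a for a,b in ck],[c(*b) for a,b in ck],[.4,.2,-1.5]);print(x2.round(4),r.tolist())
M=R.from_euler('z',-x[2]).as_matrix(); print('carrier in dock',M@np.array([x2[0]-x[0],x2[1]-x[1],0]),x2[2]-x[2])
E
```

```text
[ 0.498   0.0172 -1.6612] [[-0.5, 0.4], [0.5, 0.2], [-0.5, -0.0], [1.4, 2.0], [-0.6, 2.1], [-0.0, -1.4], [-0.0, -1.1], [0.2, -0.9]]
[ 0.5128  0.1455 -1.4893] [[0.5, -1.8], [2.0, 1.0], [-0.9, 1.4], [-1.0, -0.5]]
carrier in dock [-0.1291082   0.00311692  0.        ] 0.1719005243777485
```

```bash
python3 - <<'E'
from h import *
t=ld('top0');s=ld('side0')
def tri(a,b):
    p,d=ray(t,*a);q,e=ray(s,*b)
    A=np.stack([d,-e],1);k=np.linalg.lstsq(A,q-p,rcond=None)[0]
    return ((p+d*k[0]+q+e*k[1])/2).round(3),np.linalg.norm(p+d*k[0]-q-e*k[1]).round(3)
for b in ((220,225),(222,240),(235,300)):
  for a in ((122,235),(118,220),(75,170),(40,100),(100,265)): print(b,a,tri(a,b))
print('deskedge',onz(t,145,150,0),onz(t,115,350,0))
for z in (.0,.1,.2,.3): print(z,onz(s,220,225,z),onz(t,122,235,z))
crop('top0',0,70,200,330,2.3,'c6')
E
```

```text
(220, 225) (122, 235) (array([0.435, 0.257, 0.16 ]), np.float64(0.089))
(220, 225) (118, 220) (array([0.45 , 0.261, 0.16 ]), np.float64(0.059))
(220, 225) (75, 170) (array([0.484, 0.313, 0.204]), np.float64(0.05))
(220, 225) (40, 100) (array([0.529, 0.341, 0.254]), np.float64(0.176))
(220, 225) (100, 265) (array([0.399, 0.288, 0.192]), np.float64(0.13))
(222, 240) (122, 235) (array([0.432, 0.266, 0.13 ]), np.float64(0.08))
(222, 240) (118, 220) (array([0.447, 0.271, 0.131]), np.float64(0.049))
(222, 240) (75, 170) (array([0.482, 0.325, 0.18 ]), np.float64(0.063))
(222, 240) (40, 100) (array([0.528, 0.354, 0.234]), np.float64(0.192))
(222, 240) (100, 265) (array([0.394, 0.298, 0.165]), np.float64(0.124))
(235, 300) (122, 235) (array([0.413, 0.304, 0.01 ]), np.float64(0.035))
(235, 300) (118, 220) (array([0.43 , 0.309, 0.013]), np.float64(0.001))
(235, 300) (75, 170) (array([0.469, 0.37 , 0.085]), np.float64(0.125))
(235, 300) (40, 100) (array([0.517, 0.402, 0.163]), np.float64(0.266))
(235, 300) (100, 265) (array([0.371, 0.338, 0.054]), np.float64(0.088))
deskedge [0.60288403 0.26330129 0.        ] [0.14156892 0.29660915 0.        ]
0.0 [0.56712832 0.05823489 0.        ] [0.39679701 0.30229416 0.        ]
0.1 [0.5128382  0.18564964 0.1       ] [0.39445007 0.26400522 0.1       ]
0.2 [0.45854808 0.31306439 0.2       ] [0.39210313 0.22571629 0.2       ]
0.3 [0.40425796 0.44047914 0.3       ] [0.38975619 0.18742735 0.3       ]
```

View pics/c6.png

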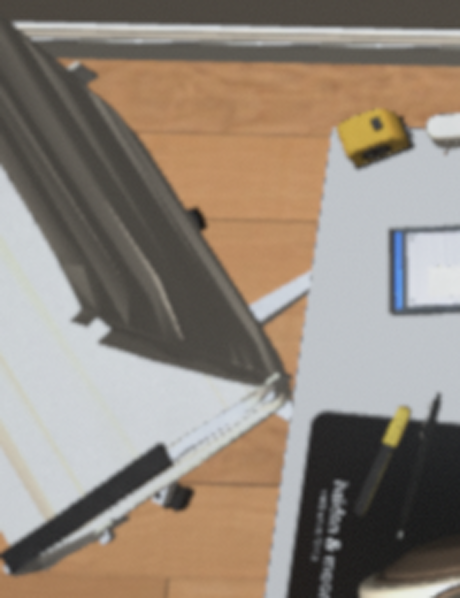

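```bash
python3 - <<'E'
from h import *
t=ld('top0');s=ld('side0')
def tri(a,b):
    p,d=ray(t,*a);q,e=ray(s,*b)
    A=np.stack([d,-e],1);k=np.linalg.lstsq(A,q-p,rcond=None)[0]
    return ((p+d*k[0]+q+e*k[1])/2).round(3),np.linalg.norm(p+d*k[0]-q-e*k[1]).round(3)
for b in ((218,228),(222,235),(270,212)):
  for a in ((35,209),(45,218),(78,230),(100,235),(118,238)): print(b,a,tri(a,b))
for z in (.3,.2,.1,0,-.2,-.4): print(z, onz(t,124,235,z).round(3),onz(t,75,170,z).round(3),onz(s,222,235,z).round(3))
E
```

```text
(218, 228) (35, 209) (array([0.435, 0.369, 0.236]), np.float64(0.007))
(218, 228) (45, 218) (array([0.43 , 0.358, 0.227]), np.float64(0.026))
(218, 228) (78, 230) (array([0.428, 0.319, 0.198]), np.float64(0.061))
(218, 228) (100, 235) (array([0.43 , 0.29 , 0.177]), np.float64(0.08))
(218, 228) (118, 238) (array([0.432, 0.265, 0.159]), np.float64(0.095))
(222, 235) (35, 209) (array([0.431, 0.373, 0.226]), np.float64(0.003))
(222, 235) (45, 218) (array([0.426, 0.362, 0.217]), np.float64(0.016))
(222, 235) (78, 230) (array([0.424, 0.322, 0.186]), np.float64(0.051))
(222, 235) (100, 235) (array([0.425, 0.294, 0.165]), np.float64(0.07))
(222, 235) (118, 238) (array([0.428, 0.268, 0.146]), np.float64(0.085))
(270, 212) (35, 209) (array([0.393, 0.335, 0.272]), np.float64(0.073))
(270, 212) (45, 218) (array([0.388, 0.325, 0.263]), np.float64(0.056))
(270, 212) (78, 230) (array([0.384, 0.286, 0.234]), np.float64(0.028))
(270, 212) (100, 235) (array([0.385, 0.258, 0.214]), np.float64(0.013))
(270, 212) (118, 238) (array([0.386, 0.234, 0.197]), np.float64(0.002))
0.3 [0.39  0.184 0.3  ] [0.49  0.271 0.3  ] [0.392 0.463 0.3  ]
0.2 [0.392 0.222 0.2  ] [0.51  0.324 0.2  ] [0.443 0.34  0.2  ]
0.1 [0.395 0.26  0.1  ] [0.53  0.377 0.1  ] [0.495 0.218 0.1  ]
0 [0.397 0.298 0.   ] [0.549 0.43  0.   ] [0.546 0.096 0.   ]
-0.2 [ 0.402  0.373 -0.2  ] [ 0.589  0.536 -0.2  ] [ 0.649 -0.148 -0.2  ]
-0.4 [ 0.406  0.449 -0.4  ] [ 0.629  0.641 -0.4  ] [ 0.752 -0.393 -0.4  ]
```

```bash
python3 - <<'E'
from h import *
crop('side0',0,200,260,384,3,'c7')
E
```

```text
(no output)
```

View pics/c7.png

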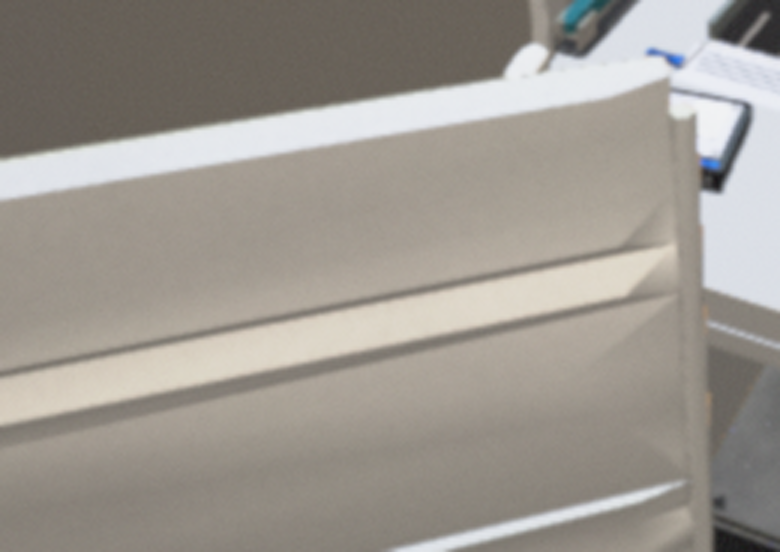

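move_arm --pt "0 0 0 0.1 0.8 0.68 -0.1" --pt "0 0 0 0.1 0.8 0.68 -0.1" --pt "0 0 0 0.1 0.8 0.68 -0.1" --pt "0 0 0 0.1 0.8 0.68 -0.1" --pt "0 0 0 0.1 0.8 0.68 -0.1"

```text
clock: 4.05
tool_pos: [0.5174, 0.2176, 0.2166]
ee_rot: [-1.569, 0.082, -0.082]
force: [1.4, -0.6, -0.0]
grip_width: 0.449
```

```bash
cat >> h.py <<'E'
YAW=-1.666; O=np.array([.4975,.017,0])
def st():
    s=manip.sense(); D=R.from_euler('z',YAW).as_matrix()
    p=D.T@(np.array(s['tool_pos'])-O); M=D.T@R.from_rotvec(s['ee_rot']).as_matrix()
    print('t',round(s['clock'],2),'TCP dock mm',(p*1000).round(1),'F dock',(D.T@np.array(s['force'])).round(2),'w',round(s['grip_width']*92,1)); print('tool axes in dock',M.round(4).tolist())
E
python3 - <<'E'
from h import *
st()
E
```

```text
t 4.05 TCP dock mm [-201.6    0.7  216.6] F dock [ 0.45  1.44 -0.02] w 41.3
tool axes in dock [[0.0094, 0.0001, -1.0], [1.0, -0.0002, 0.0094], [-0.0002, -1.0, -0.0001]]
```

move_arm --pt "0 0 0 0 0.8 0 -0.1" --pt "0 0 0 0 0.8 0 -0.1" --pt "0 0 0 0 0.8 0 -0.1" --pt "0 0 0 0 0.8 0 -0.1" --pt "0 0 0 0 0 0 -0.1"

```text
clock: 4.55
tool_pos: [0.5118, 0.2152, 0.0521]
ee_rot: [-1.572, 0.092, -0.072]
force: [-0.7, -0.2, -0.2]
grip_width: 0.449
```

```bash
python3 - <<'E'
from h import *
st();shot('top','top2');crop('top2',120,130,320,260,4,'c8')
E
```

```text
t 4.55 TCP dock mm [-198.7   -4.6   52.1] F dock [ 0.26 -0.72 -0.16] w 41.3
tool axes in dock [[0.0096, 0.0036, -0.9999], [0.9999, -0.0125, 0.0096], [-0.0125, -0.9999, -0.0037]]
```

View pics/c8.png

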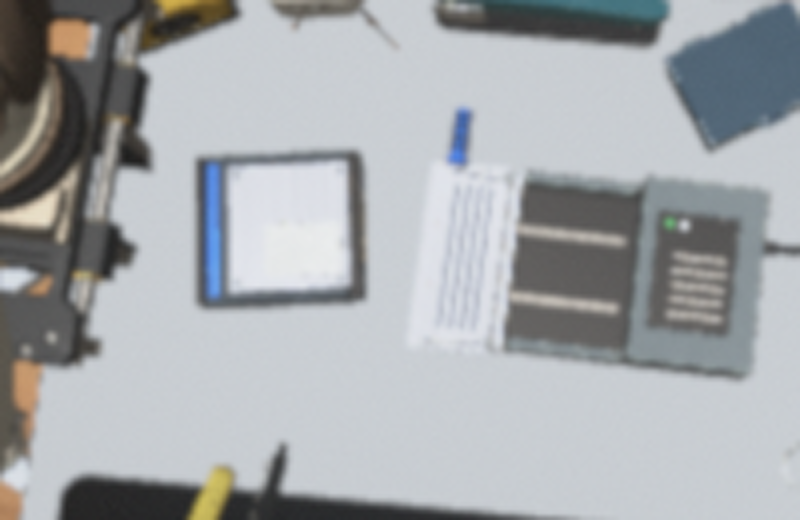

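move_arm --pt "0 0 0 0 0 0 -0.1"

```text
clock: 4.7
tool_pos: [0.519, 0.2166, 0.0604]
ee_rot: [-1.569, 0.08, -0.084]
force: [-0.0, -0.3, 0.5]
grip_width: 0.448
```

```bash
python3 - <<'E'
from h import *
st();print(manip.sense()['q'])
E
```

```text
t 4.7 TCP dock mm [-200.7    2.4   60.4] F dock [ 0.35 -0.    0.5 ] w 41.2
tool axes in dock [[0.0096, -0.0008, -1.0], [1.0, 0.0025, 0.0096], [0.0025, -1.0, 0.0008]]
[1.80493466e-01 2.47657354e-01 1.74531145e+00 5.90972544e-05
 1.14604016e+00 2.85255339e-01]
```

move_arm --pt "0 -0.1 0 0 0 0.15 -0.1" --pt "0 0 0 0 0.2 0.15 -0.1" --pt "0 0 0 0 0.3 0 -0.1" --pt "0 0 0 0 0.3 0 -0.1" --pt "0 0 0 0 0.2 0 -0.1"

```text
clock: 5.2
tool_pos: [0.5177, 0.231, 0.0061]
ee_rot: [-1.57, 0.078, -0.073]
force: [-0.9, 1.0, -0.6]
grip_width: 0.449
```

```bash
python3 - <<'E'
from h import *
st()
E
```

```text
t 5.2 TCP dock mm [-214.9   -0.3    6.1] F dock [-0.93 -1.03 -0.58] w 41.3
tool axes in dock [[0.0008, 0.001, -1.0], [1.0, -0.0029, 0.0008], [-0.0029, -1.0, -0.001]]
```

move_arm --pt "0 0 0 0 -0.04 -0.08 -0.1" --pt "0 0 0 0 0 -0.08 -0.1" --pt "0 0 0 0 0 -0.08 -0.1" --pt "0 0 0 0 0 -0.08 -0.1" --pt "0 0 0 0 0 -0.06 -0.1"

```text
clock: 5.7
tool_pos: [0.5178, 0.2119, 0.0111]
ee_rot: [-1.569, 0.075, -0.076]
force: [-0.7, 0.1, 0.7]
grip_width: 0.449
```

move_arm --pt "0 0 0 0 0 -0.05 -0.1" --pt "0 0 0 0 0 -0.05 -0.1" --pt "0 0 0 0 0 -0.05 -0.1" --pt "0 0 0 0 0 -0.05 -0.1" --pt "0 0 0 0 0 -0.05 -0.1"

```text
clock: 6.2
tool_pos: [0.5161, 0.1997, 0.0105]
ee_rot: [-1.57, 0.075, -0.075]
force: [-0.5, -0.5, -0.7]
grip_width: 0.447
```

```bash
python3 - <<'E'
from h import *
st()
E
```

```text
t 6.2 TCP dock mm [-183.7    1.2   10.5] F dock [ 0.59 -0.48 -0.72] w 41.2
tool axes in dock [[0.0008, 0.0, -1.0], [1.0, 0.0, 0.0008], [0.0, -1.0, -0.0]]
```

```bash
python3 - <<'E'
from h import *
shot('wrist','w2');shot('top','top3');crop('top3',120,130,320,260,4,'c9')
E
```

```text
(no output)
```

View pics/c9.png

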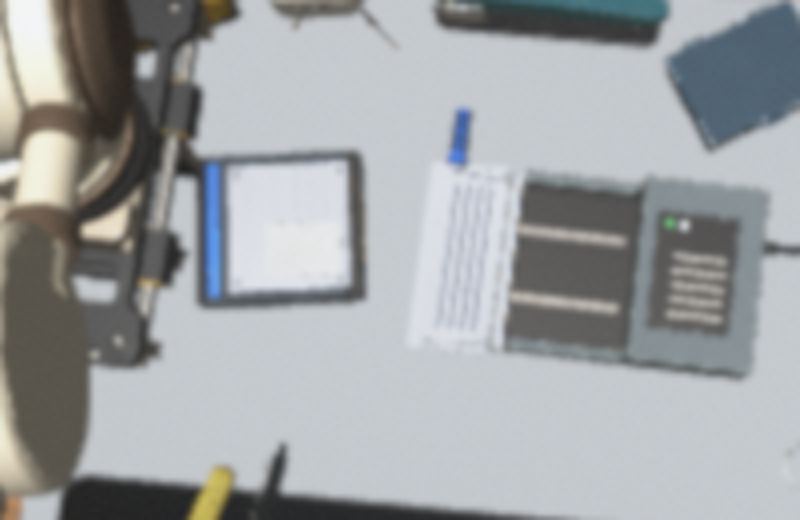

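View pics/w2.png

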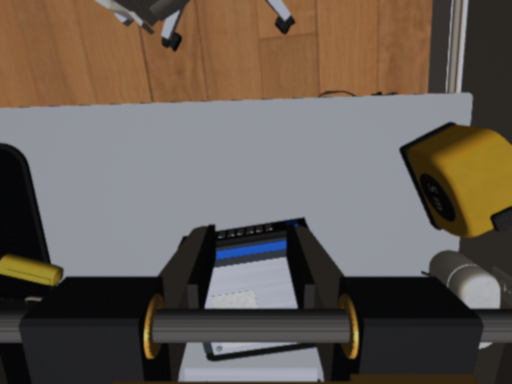

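move_arm --pt "0 0 0 0 0 -0.06 -0.1" --pt "0 0 0 0 0 -0.06 -0.1" --pt "0 0 0 0 0 -0.06 -0.1" --pt "0 0 0 0 0 -0.06 -0.1" --pt "0 0 0 0 0 -0.06 -0.1"

```text
clock: 6.8
tool_pos: [0.5147, 0.1847, 0.0105]
ee_rot: [-1.569, 0.075, -0.075]
force: [-0.1, -0.1, -1.1]
grip_width: 0.451
```

move_arm --pt "0 0 0 0 0 -0.06 -0.1" --pt "0 0 0 0 0 -0.06 -0.1" --pt "0 0 0 0 0 -0.06 -0.1" --pt "0 0 0 0 0 0 -0.1"

```text
clock: 7.2
tool_pos: [0.5138, 0.1757, 0.0105]
ee_rot: [-1.57, 0.076, -0.076]
force: [-0.4, 0.1, -0.0]
grip_width: 0.45
```

```bash
python3 - <<'E'
from h import *
st();shot('wrist','w3');shot('top','top4');crop('top4',155,145,325,235,4.7,'c10');crop('w3',160,190,340,384,3,'w3c')
E
```

```text
t 7.2 TCP dock mm [-159.5    1.2   10.5] F dock [-0.02 -0.36 -0.04] w 41.4
tool axes in dock [[0.0013, 0.0001, -1.0], [1.0, -0.0001, 0.0013], [-0.0001, -1.0, -0.0001]]
```

View pics/c10.png

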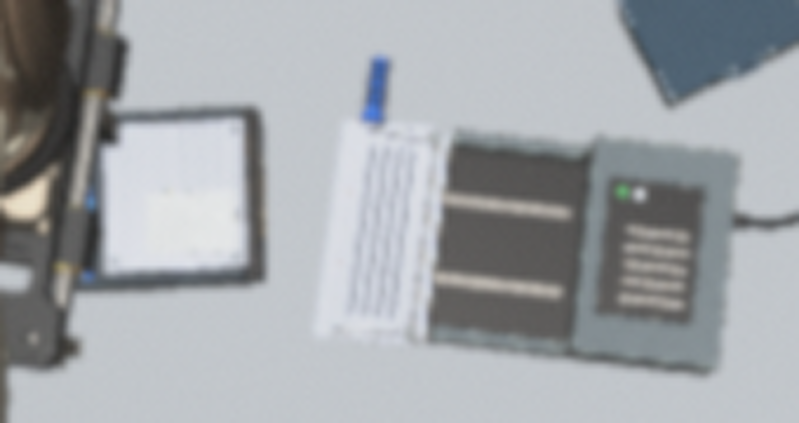

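View pics/w3c.png

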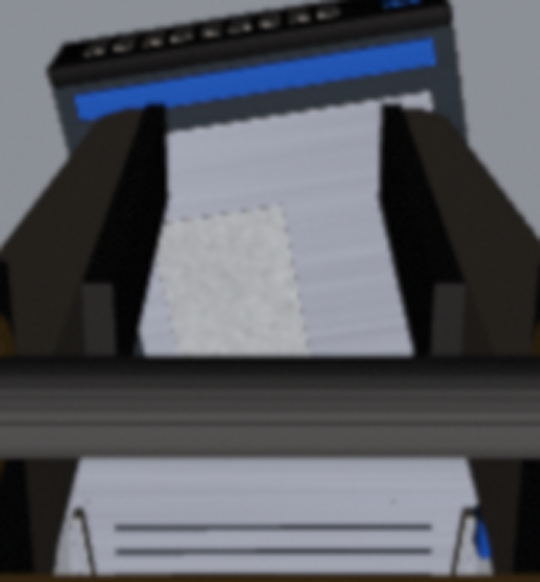

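```bash
python3 - <<'E'
from h import *
s=manip.sense(); p=np.array(s['tool_pos']); M=R.from_rotvec(s['ee_rot']).as_matrix()
print(p)
t=ld('top4');w=ld('w3')
for off in ([0,0,0],[.0207,0,0],[-.0207,0,0],[.0387,0,0],[.0387,0,.01],[.0387,0,-.01],[-.0387,0,-.01],[.0387,-.05,0]):
    P=p+M@np.array(off); u,v=proj(t,P); a,b=proj(w,P)
    print(off,'top crop',round((u-155)*4.7),round((v-145)*4.7),'wrist crop',round((a-160)*3),round((b-190)*3))
D=R.from_euler('z',-1.495).as_matrix()
for c in ([-48,44,22],[-48,-44,22],[48,44,22],[48,-44,22]):
    P=np.array([.5123,.145,0])+D@np.array(c)/1000
    u,v=proj(t,P); a,b=proj(w,P); print(c,'top',round((u-155)*4.7),round((v-145)*4.7),'wrist crop',round((a-160)*3),round((b-190)*3), P)
print(w['position'],w['rotation'])
E
```

```text
[0.51388173 0.17600006 0.01055548]
[0, 0, 0] top crop 106 194 wrist crop 277 89
[0.0207, 0, 0] top crop 112 154 wrist crop 368 89
[-0.0207, 0, 0] top crop 100 234 wrist crop 187 89
[0.0387, 0, 0] top crop 118 119 wrist crop 447 89
[0.0387, 0, 0.01] top crop 98 117 wrist crop 449 47
[0.0387, 0, -0.01] top crop 137 121 wrist crop 445 130
[-0.0387, 0, -0.01] top crop 114 272 wrist crop 110 130
[0.0387, -0.05, 0] top crop 95 97 wrist crop 498 189
[-48, 44, 22] top 65 113 wrist crop 452 2 [0.55253893 0.19619403 0.022     ]
[-48, -44, 22] top 67 288 wrist crop 43 70 [0.46479159 0.18953034 0.022     ]
[48, 44, 22] top 257 103 wrist crop 501 387 [0.55980841 0.10046966 0.022     ]
[48, -44, 22] top 262 278 wrist crop 137 441 [0.47206107 0.09380597 0.022     ]
[0.51992215 0.25194555 0.21287211] [-0.27574441  0.01286067 -0.09580924]
```

```bash
python3 - <<'E'
from h import *
s=manip.sense(); p=np.array(s['tool_pos']); M=R.from_rotvec(s['ee_rot']).as_matrix()
w=ld('w3')
for sep in (.0413,.045,.049):
  for v in (223,225,228):
    d=sep*315.1/72.3
    for u in (215,287.3):
        o,r=ray(w,u,v); P=o+r*d; print(sep,v,(M.T@(P-p)*1000).round(1),P.round(4))
crop('w3',60,200,440,384,2.1,'w3d')
E
```

```text
0.0413 223 [-21.6 -33.8  10.7] [0.4934 0.1888 0.0443]
0.0413 223 [ 19.7 -33.8  10.7] [0.5345 0.1848 0.0443]
0.0413 225 [-21.6 -34.1   9.7] [0.4933 0.1877 0.0446]
0.0413 225 [ 19.7 -34.1   9.6] [0.5344 0.1837 0.0446]
0.0413 228 [-21.6 -34.5   8. ] [0.4931 0.186  0.0451]
0.0413 228 [ 19.7 -34.6   8. ] [0.5342 0.1821 0.0451]
0.045 223 [-23.4 -18.7   4.9] [0.491  0.1831 0.0292]
0.045 223 [ 21.6 -18.7   4.9] [0.5358 0.1788 0.0292]
0.045 225 [-23.4 -19.    3.7] [0.4909 0.1819 0.0296]
0.045 225 [ 21.6 -19.    3.7] [0.5357 0.1776 0.0296]
0.045 228 [-23.4 -19.5   1.9] [0.4907 0.1801 0.0301]
0.045 228 [ 21.6 -19.5   1.9] [0.5355 0.1758 0.0301]
0.049 223 [-25.4  -2.3  -1.5] [0.4885 0.177  0.0129]
0.049 223 [23.6 -2.4 -1.5] [0.5372 0.1723 0.0129]
0.049 225 [-25.4  -2.7  -2.8] [0.4883 0.1757 0.0133]
0.049 225 [23.6 -2.7 -2.8] [0.5371 0.171  0.0133]
0.049 228 [-25.4  -3.3  -4.7] [0.4882 0.1738 0.0138]
0.049 228 [23.6 -3.3 -4.7] [0.5369 0.169  0.0138]
```

View pics/w3d.png

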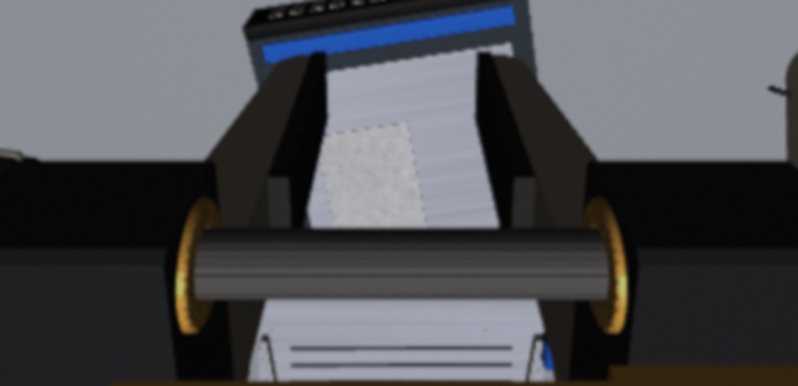

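```bash
python3 - <<'E'
from h import *
im=shot('side','s4');s=manip.sense();p=np.array(s['tool_pos'])
for z in (0,.034,.09): 
    u,v=proj(im,p+[0,0,z]);print(u,v,'crop',(u-150)*4,(v-110)*4)
crop('s4',150,110,350,260,4,'s4c')
E
```

```text
221.7002691498821 253.57767744518074 crop 286.8010765995284 574.310709780723
221.51801770705416 242.11130134847247 crop 286.0720708282166 528.4452053938899
221.2043001584156 222.37371603770288 crop 284.8172006336624 449.4948641508115
```

View pics/s4c.png

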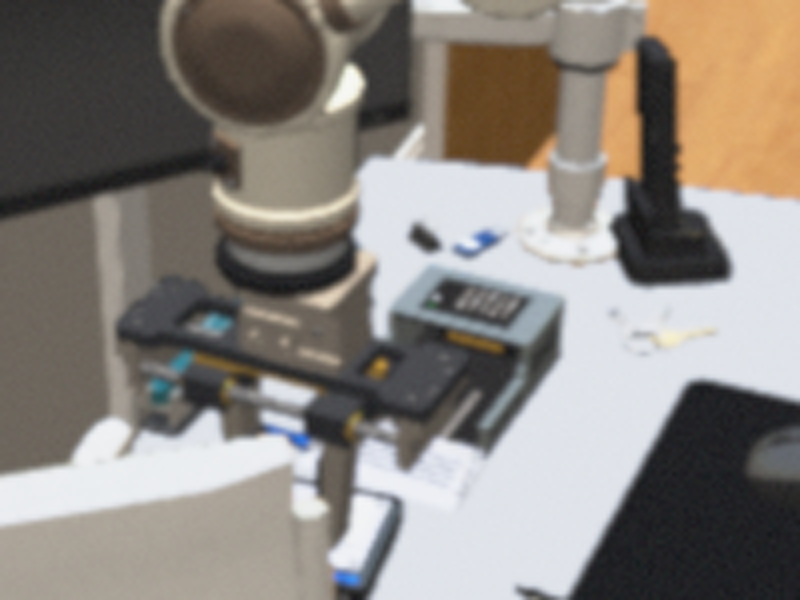

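move_arm --pt "0 0 0 0 0 0.2 -0.1" --pt "0 0 0 0 0 0.2 -0.1" --pt "0 0 0 0 0 0.2 -0.1" --pt "0 0 0 0 0 0.2 -0.1" --pt "0 0 0 0 0 0.2 -0.1"

```text
clock: 7.85
tool_pos: [0.5187, 0.227, 0.0105]
ee_rot: [-1.569, 0.075, -0.075]
force: [0.9, 1.1, 0.1]
grip_width: 0.45
```

move_arm --pt "0 0 0 0 0 0 -0.1" --pt "0 0 0 0 0.05 0 -0.1"

```text
clock: 8.05
tool_pos: [0.5189, 0.2261, 0.0082]
ee_rot: [-1.569, 0.074, -0.075]
force: [0.4, -0.2, -0.4]
grip_width: 0.451
```

```bash
python3 - <<'E'
from h import *
st();shot('wrist','w5');shot('side','s5');crop('s5',150,110,350,260,4,'s5c');crop('w5',60,120,440,384,2.1,'w5c')
E
```

```text
t 8.05 TCP dock mm [-210.2    1.5    8.2] F dock [ 0.19  0.45 -0.38] w 41.5
tool axes in dock [[0.0001, -0.0, -1.0], [1.0, 0.0007, 0.0001], [0.0007, -1.0, 0.0]]
```

View pics/w5c.png

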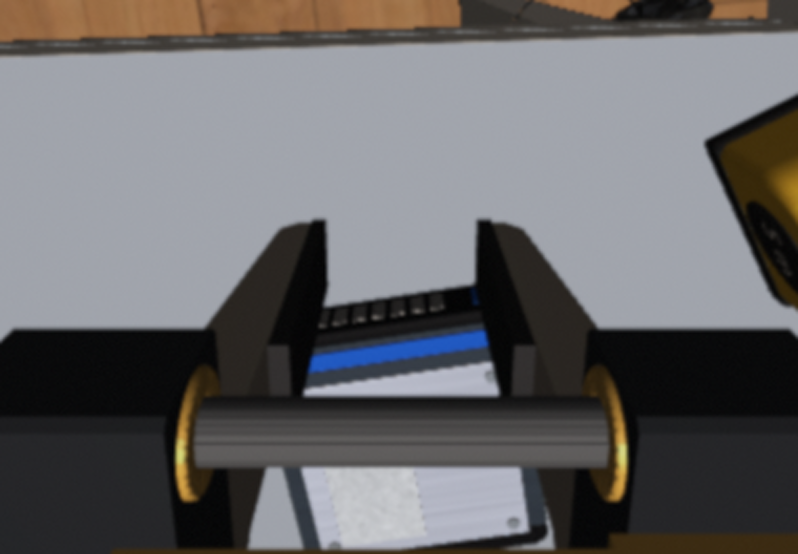

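View pics/s5c.png

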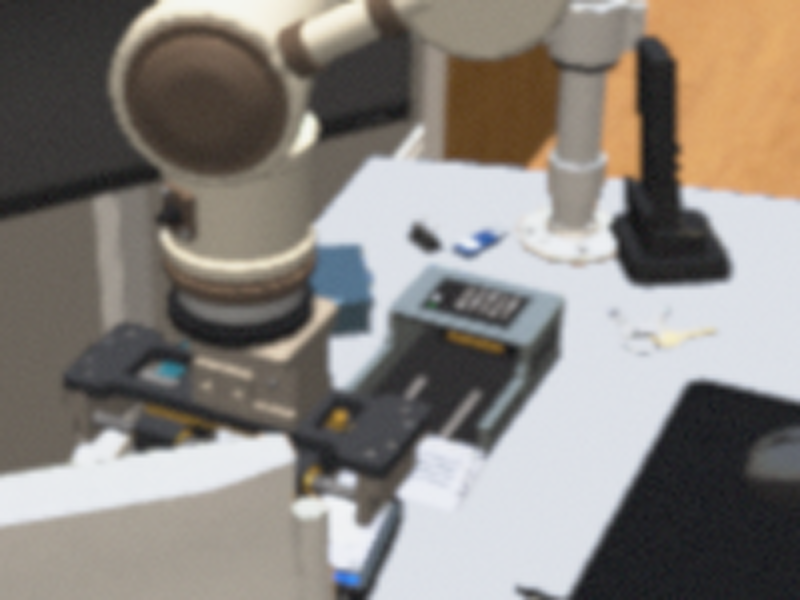

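move_arm --pt "0 0 0 0 0.08 0 -0.1" --pt "0 0 0 0 0.08 0 -0.1" --pt "0 0 0 0 0 0 -0.1"

```text
clock: 8.45
tool_pos: [0.5179, 0.2254, -0.0009]
ee_rot: [-1.57, 0.077, -0.075]
force: [-0.5, -0.4, -0.4]
grip_width: 0.45
```

move_arm --pt "0 0 0 0 0.06 0 -0.1" --pt "0 0 0 0 0 0 -0.1"

```text
clock: 8.65
tool_pos: [0.5183, 0.2257, -0.0034]
ee_rot: [-1.57, 0.076, -0.075]
force: [0.5, -0.3, 0.5]
grip_width: 0.45
```

move_arm --pt "0 0 0 0 0.06 0 -0.1" --pt "0 0 0 0 0 0 -0.1"

```text
clock: 8.85
tool_pos: [0.5183, 0.2257, -0.0063]
ee_rot: [-1.57, 0.076, -0.075]
force: [0.3, 0.2, -0.8]
grip_width: 0.445
```

move_arm --pt "0 0 0 0 0.06 0 -0.1" --pt "0 0 0 0 0.06 0 -0.1" --pt "0 0 0 0 0 0 -0.1"

```text
clock: 9.15
tool_pos: [0.5182, 0.2257, -0.0126]
ee_rot: [-1.57, 0.076, -0.075]
force: [-0.9, 0.6, 1.1]
grip_width: 0.45
```

move_arm --pt "0 0 0 0 0.06 0 -0.1" --pt "0 0 0 0 0.06 0 -0.1" --pt "0 0 0 0 0 0 -0.1"

```text
clock: 9.45
tool_pos: [0.5181, 0.2257, -0.0186]
ee_rot: [-1.57, 0.076, -0.075]
force: [0.5, -0.8, 0.1]
grip_width: 0.449
```

```bash
python3 - <<'E'
from h import *
st();shot('wrist','w6');crop('w6',60,120,440,384,2.1,'w6c')
E
```

```text
t 9.45 TCP dock mm [-209.7    0.7  -18.6] F dock [0.74 0.57 0.07] w 41.3
tool axes in dock [[0.0009, 0.0003, -1.0], [1.0, -0.001, 0.0009], [-0.001, -1.0, -0.0003]]
```

View pics/w6c.png

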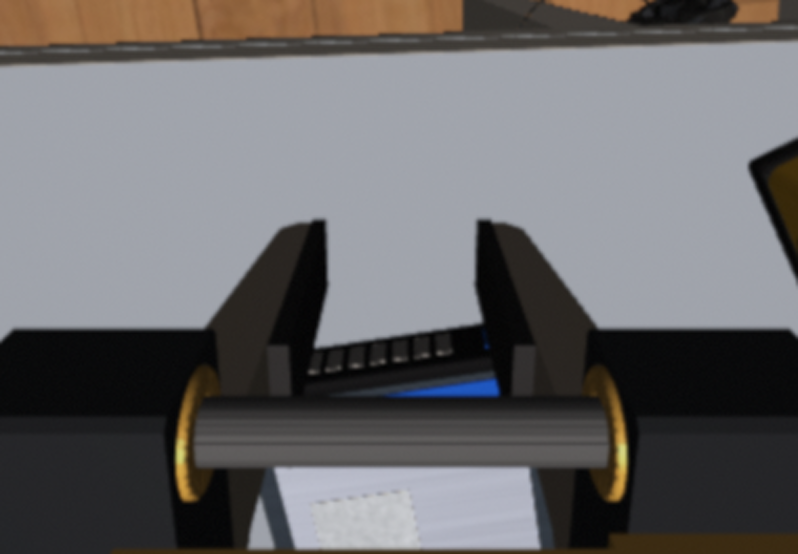

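move_arm --pt "0 0 0 0 0.06 0 -0.1" --pt "0 0 0 0 0.06 0 -0.1" --pt "0 0 0 0 0 0 -0.1"

```text
clock: 9.8
tool_pos: [0.5181, 0.2257, -0.0246]
ee_rot: [-1.57, 0.076, -0.075]
force: [-0.0, -0.6, 0.4]
grip_width: 0.452
```

move_arm --pt "0 0 0 0 0.04 0 -0.1" --pt "0 0 0 0 0 0 -0.1"

```text
clock: 10.0
tool_pos: [0.5184, 0.2258, -0.0262]
ee_rot: [-1.57, 0.076, -0.075]
force: [-0.5, 0.5, 0.2]
grip_width: 0.453
```

move_arm --pt "0 0 0 0 0.04 0 -0.1" --pt "0 0 0 0 0 0 -0.1"

```text
clock: 10.2
tool_pos: [0.5185, 0.2258, -0.0282]
ee_rot: [-1.57, 0.076, -0.075]
force: [-0.0, -0.3, -0.7]
grip_width: 0.45
```

move_arm --pt "0 0 0 0 0.03 0 -0.1" --pt "0 0 0 0 0 0 -0.1"

```text
clock: 10.4
tool_pos: [0.5185, 0.2258, -0.0297]
ee_rot: [-1.57, 0.076, -0.075]
force: [-0.7, -0.5, 0.3]
grip_width: 0.452
```

move_arm --pt "0 0 0 0 0.03 0 -0.1" --pt "0 0 0 0 0 0 -0.1"

```text
clock: 10.6
tool_pos: [0.5185, 0.2258, -0.0311]
ee_rot: [-1.57, 0.076, -0.075]
force: [-0.6, -0.2, -0.8]
grip_width: 0.458
```

move_arm --pt "0 0 0 0 0.03 0 -0.1" --pt "0 0 0 0 0 0 -0.1"

```text
clock: 10.8
tool_pos: [0.5185, 0.2258, -0.0327]
ee_rot: [-1.57, 0.076, -0.075]
force: [0.3, -0.1, -0.5]
grip_width: 0.453
```

move_arm --pt "0 0 0 0 0.03 0 -0.1" --pt "0 0 0 0 0 0 -0.1"

```text
clock: 11.0
tool_pos: [0.5187, 0.2258, -0.0328]
ee_rot: [-1.57, 0.076, -0.075]
force: [-5.9, -1.5, 9.6]
grip_width: 0.453
```

move_arm --pt "0 0 0 0 -0.22 0 -0.1" --pt "0 0 0 0 0 -0.1 -0.1" --pt "0 0 0 0 0 -0.1 -0.1" --pt "0 0 0 0 0 -0.06 -0.1" --pt "0 0 0 0 0 -0.06 -0.1"

```text
clock: 11.5
tool_pos: [0.5167, 0.2094, -0.0234]
ee_rot: [-1.57, 0.076, -0.075]
force: [0.8, -0.1, -0.1]
grip_width: 0.452
```

move_arm --pt "0 0 0 0 0 -0.06 -0.1" --pt "0 0 0 0 0 -0.06 -0.1" --pt "0 0 0 0 0 -0.06 -0.1" --pt "0 0 0 0 0 -0.06 -0.1" --pt "0 0 0 0 0 -0.06 -0.1"

```text
clock: 12.0
tool_pos: [0.5157, 0.1948, -0.023]
ee_rot: [-1.569, 0.075, -0.075]
force: [0.7, 1.0, 0.1]
grip_width: 0.449
```

```bash
python3 - <<'E'
from h import *
st()
E
```

```text
t 12.0 TCP dock mm [-178.7    1.2  -23. ] F dock [-1.1   0.59  0.06] w 41.3
tool axes in dock [[0.0008, -0.0001, -1.0], [1.0, 0.0001, 0.0008], [0.0001, -1.0, 0.0001]]
```

move_arm --pt "0 0 0 0 0 -0.06 -0.1" --pt "0 0 0 0 0 -0.06 -0.1" --pt "0 0 0 0 0 -0.06 -0.1" --pt "0 0 0 0 0 -0.06 -0.1" --pt "0 0 0 0 0 -0.06 -0.1"

```text
clock: 12.5
tool_pos: [0.5142, 0.1798, -0.023]
ee_rot: [-1.569, 0.075, -0.075]
force: [0.6, 1.3, 0.4]
grip_width: 0.451
```

```bash
python3 - <<'E'
from h import *
st();shot('wrist','w7');shot('top','top7');crop('top7',155,145,325,235,4.7,'c11');crop('w7',160,190,340,384,3,'w7c')
E
```

```text
t 12.5 TCP dock mm [-163.6    1.2  -23. ] F dock [-1.35  0.47  0.45] w 41.4
tool axes in dock [[0.0009, -0.0, -1.0], [1.0, 0.0, 0.0009], [0.0, -1.0, 0.0]]
```

View pics/c11.png

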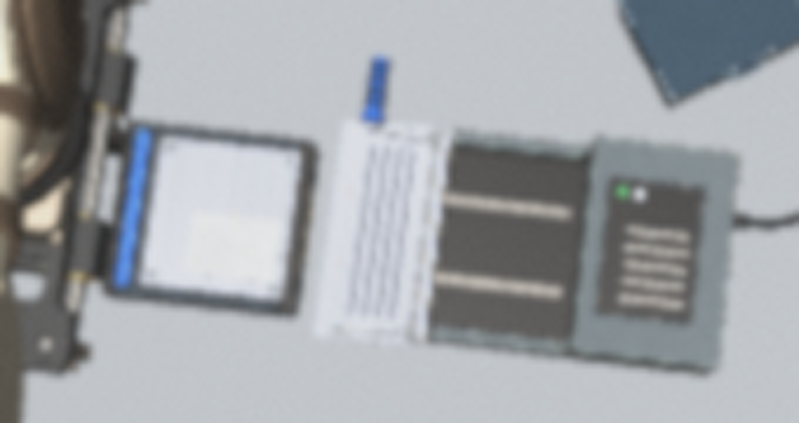

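View pics/w7c.png

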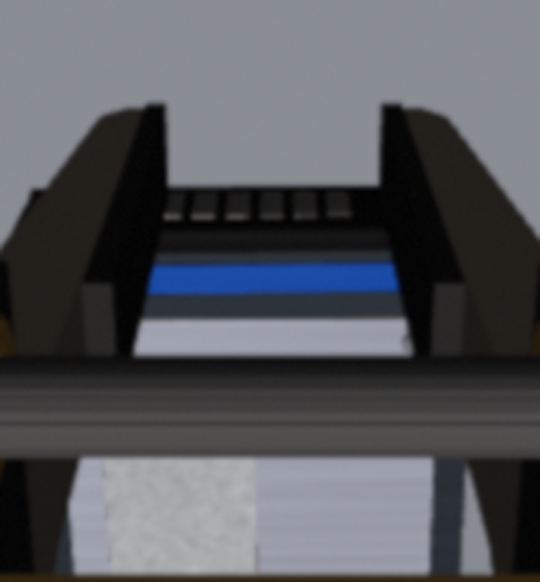

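```bash
python3 - <<'E'
from fit import *
im=ld('top7')
c=lambda x,y:((x+.5)/4.7-.5+155,(y+.5)/4.7-.5+145)
ck=[((48,44,22),(317,142)),((48,-44,22),(298,315)),((-48,-44,22),(108,294)),((-48,44,22),(137,121))]
x2,r=fit(im,[a for a,b in ck],[c(*b) for a,b in ck],[.4,.2,-1.5]);print(x2.round(4),r.tolist())
for x in ([.4972,.0168,-1.6717],[.498,.0172,-1.6612],[.4975,.017,-1.666]):
    M=R.from_euler('z',-x[2]).as_matrix(); print('carrier in dock',M@np.array([x2[0]-x[0],x2[1]-x[1],0]),x2[2]-x[2])
crop('top7',175,160,270,225,8,'c12')
E
```

```text
[ 0.5025  0.1195 -1.6601] [[1.3, -0.2], [0.3, 0.3], [-0.4, 0.1], [-1.0, -0.2]]
carrier in dock [-0.10274018 -0.00504349  0.        ] 0.011622961658608766
carrier in dock [-0.10231689 -0.00472508  0.        ] 0.001122961658608812
carrier in dock [-0.10253965 -0.00473742  0.        ] 0.0059229616586087275
```

View pics/c12.png

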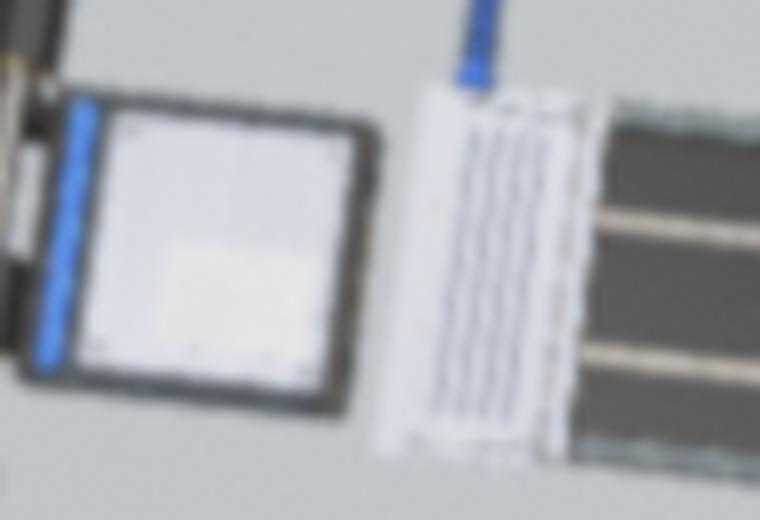

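move_arm --pt "0 0 0 0.015 0 -0.05 -0.1" --pt "0 0 0 0.015 0 -0.05 -0.1" --pt "0 0 0 0.015 0 -0.05 -0.1" --pt "0 0 0 0.015 0 -0.05 -0.1" --pt "0 0 0 0.015 0 -0.05 -0.1"

```text
clock: 13.1
tool_pos: [0.5167, 0.167, -0.023]
ee_rot: [-1.569, 0.076, -0.075]
force: [0.3, 2.2, -0.2]
grip_width: 0.446
```

```bash
python3 - <<'E'
from h import *
st();shot('top','top8');crop('top8',175,160,270,225,8,'c13')
E
```

```text
t 13.1 TCP dock mm [-151.2    4.9  -23. ] F dock [-2.23  0.1  -0.23] w 41.1
tool axes in dock [[0.0009, -0.0, -1.0], [1.0, -0.0002, 0.0009], [-0.0002, -1.0, 0.0]]
```

View pics/c13.png

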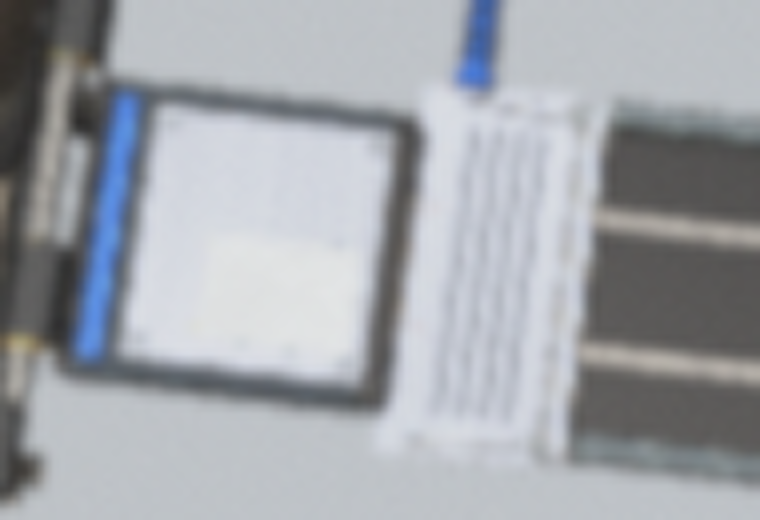

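move_arm --pt "0 0 0 0 0 -0.06 -0.1" --pt "0 0 0 0 0 -0.06 -0.1" --pt "0 0 0 0 0 -0.06 -0.1" --pt "0 0 0 0 0 -0.06 -0.1" --pt "0 0 0 0 0 -0.06 -0.1"

```text
clock: 13.65
tool_pos: [0.5153, 0.1523, -0.023]
ee_rot: [-1.569, 0.076, -0.076]
force: [-0.7, 1.4, 0.1]
grip_width: 0.451
```

move_arm --pt "0 0 0 0 0 -0.06 -0.1" --pt "0 0 0 0 0 -0.06 -0.1" --pt "0 0 0 0 0 -0.06 -0.1" --pt "0 0 0 0 0 -0.06 -0.1" --pt "0 0 0 0 0 -0.06 -0.1"

```text
clock: 14.15
tool_pos: [0.5138, 0.1371, -0.023]
ee_rot: [-1.57, 0.076, -0.075]
force: [0.2, 1.1, -0.7]
grip_width: 0.45
```

```bash
python3 - <<'E'
from h import *
st();shot('top','top9');crop('top9',175,160,270,225,8,'c14')
E
```

```text
t 14.15 TCP dock mm [-121.1    4.8  -23. ] F dock [-1.15  0.1  -0.73] w 41.4
tool axes in dock [[0.0009, 0.0, -1.0], [1.0, -0.0001, 0.0009], [-0.0001, -1.0, -0.0]]
```

View pics/c14.png

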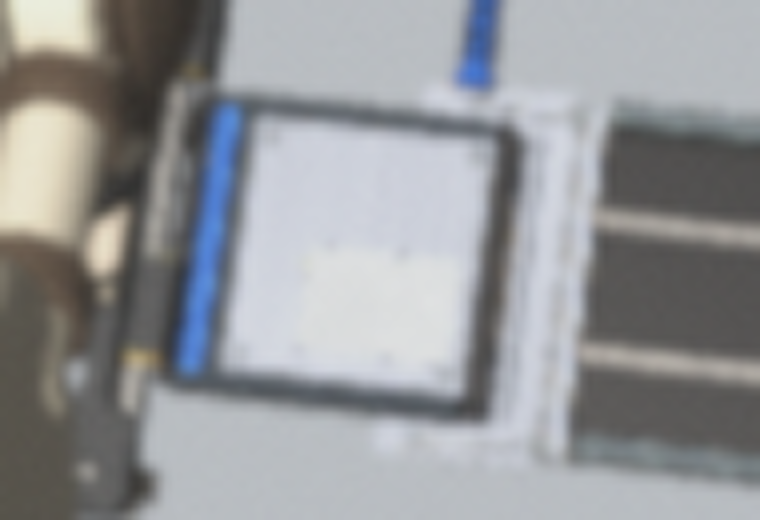

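move_arm --pt "0 0 0 0 0 -0.06 -0.1" --pt "0 0 0 0 0 -0.06 -0.1" --pt "0 0 0 0 0 -0.06 -0.1" --pt "0 0 0 0 0 -0.06 -0.1" --pt "0 0 0 0 0 -0.06 -0.1"

```text
clock: 14.7
tool_pos: [0.5124, 0.1222, -0.023]
ee_rot: [-1.569, 0.076, -0.075]
force: [-0.0, 2.0, -0.8]
grip_width: 0.45
```

move_arm --pt "0 0 0 0 0 -0.06 -0.1" --pt "0 0 0 0 0 -0.06 -0.1" --pt "0 0 0 0 0 -0.06 -0.1" --pt "0 0 0 0 0 -0.06 -0.1" --pt "0 0 0 0 0 -0.06 -0.1"

```text
clock: 15.2
tool_pos: [0.511, 0.1073, -0.0229]
ee_rot: [-1.569, 0.075, -0.076]
force: [0.9, 1.3, -1.3]
grip_width: 0.447
```

```bash
python3 - <<'E'
from h import *
st();shot('top','top10');crop('top10',175,160,270,225,8,'c15');shot('wrist','w10')
E
```

```text
t 15.2 TCP dock mm [-91.1   4.9 -22.9] F dock [-1.33  0.76 -1.28] w 41.2
tool axes in dock [[0.0009, -0.0, -1.0], [1.0, 0.0001, 0.0009], [0.0001, -1.0, 0.0]]
```

View pics/c15.png

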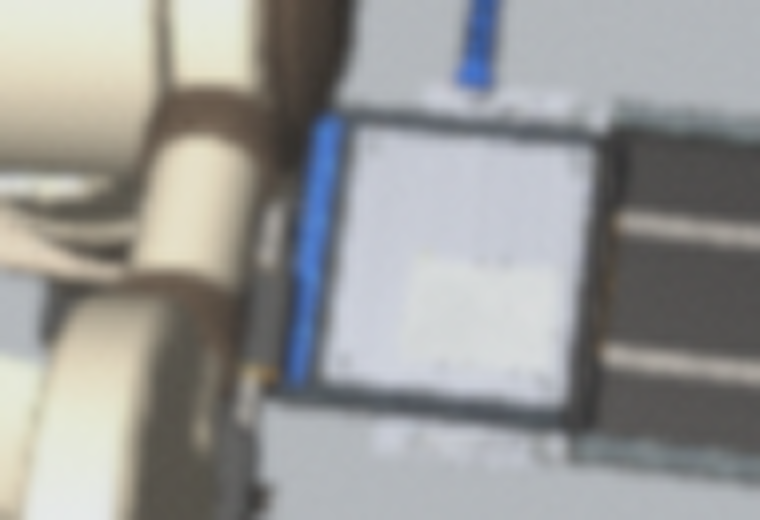

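View pics/w10.png

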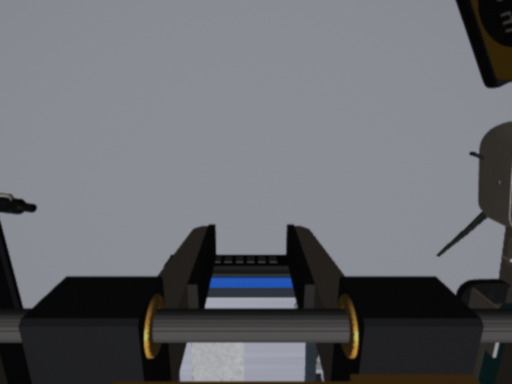

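move_arm --pt "0 0 0 0 0 -0.06 -0.1" --pt "0 0 0 0 0 -0.06 -0.1" --pt "0 0 0 0 0 -0.06 -0.1" --pt "0 0 0 0 0 -0.06 -0.1" --pt "0 0 0 0 0 -0.06 -0.1"

```text
clock: 15.8
tool_pos: [0.5096, 0.0924, -0.0229]
ee_rot: [-1.569, 0.075, -0.076]
force: [0.6, 2.0, 0.1]
grip_width: 0.446
```

move_arm --pt "0 0 0 0 0 -0.05 -0.1" --pt "0 0 0 0 0 -0.05 -0.1" --pt "0 0 0 0 0 -0.05 -0.1" --pt "0 0 0 0 0 -0.05 -0.1" --pt "0 0 0 0 0 -0.05 -0.1"

```text
clock: 16.3
tool_pos: [0.5093, 0.0806, -0.0222]
ee_rot: [-1.568, 0.074, -0.077]
force: [-0.5, 6.0, 3.7]
grip_width: 0.449
```

```bash
python3 - <<'E'
from h import *
st();shot('side','s11');crop('s11',180,130,340,250,5,'c16');shot('wrist','w11');crop('w11',160,190,340,384,3,'w11c')
E
```

```text
t 16.3 TCP dock mm [-64.4   5.7 -22.2] F dock [-5.97 -1.03  3.74] w 41.3
tool axes in dock [[0.0012, -0.0013, -1.0], [1.0, 0.0017, 0.0012], [0.0017, -1.0, 0.0013]]
```

View pics/c16.png

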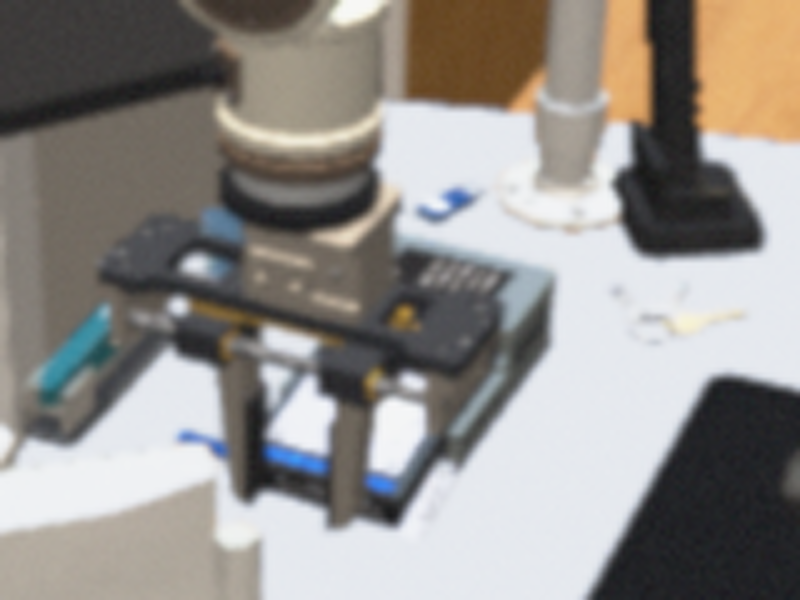

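View pics/w11c.png

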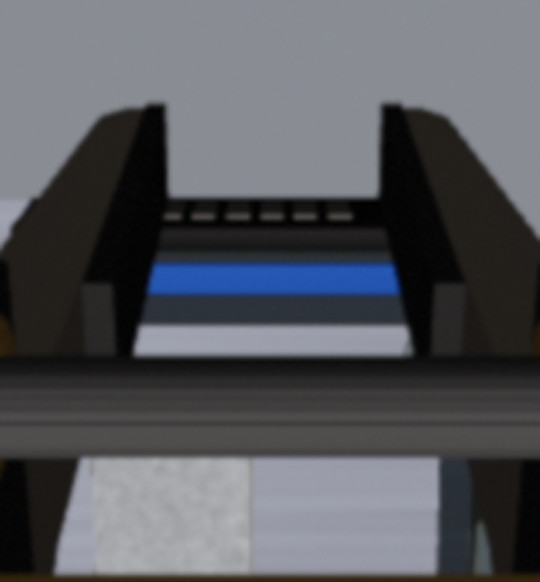

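move_arm --pt "0 0 0 0 -0.03 0 -0.1" --pt "0 0 0 0 -0.02 -0.03 -0.1" --pt "0 0 0 0 -0.02 -0.03 -0.1"

```text
clock: 16.7
tool_pos: [0.5079, 0.077, -0.0195]
ee_rot: [-1.57, 0.076, -0.075]
force: [1.0, 2.2, 2.0]
grip_width: 0.453
```

```bash
python3 - <<'E'
from h import *
st()
E
```

```text
t 16.7 TCP dock mm [-60.7   4.7 -19.5] F dock [-2.24  0.78  2.04] w 41.7
tool axes in dock [[0.0007, 0.0002, -1.0], [1.0, -0.0003, 0.0007], [-0.0003, -1.0, -0.0002]]
```

move_arm --pt "0 0 0 0 -0.02 -0.04 -0.1" --pt "0 0 0 0 -0.02 -0.04 -0.1" --pt "0 0 0 0 -0.02 -0.04 -0.1"

```text
clock: 17.0
tool_pos: [0.5074, 0.071, -0.0164]
ee_rot: [-1.569, 0.076, -0.075]
force: [0.5, 3.3, 0.8]
grip_width: 0.453
```

```bash
python3 - <<'E'
from h import *
st()
shot('wrist','w12');crop('w12',160,190,340,384,3,'w12c')
E
```

```text
t 17.0 TCP dock mm [-54.7   4.7 -16.4] F dock [-3.34  0.21  0.84] w 41.6
tool axes in dock [[0.0008, 0.0, -1.0], [1.0, -0.0002, 0.0008], [-0.0002, -1.0, -0.0]]
```

View pics/w12c.png

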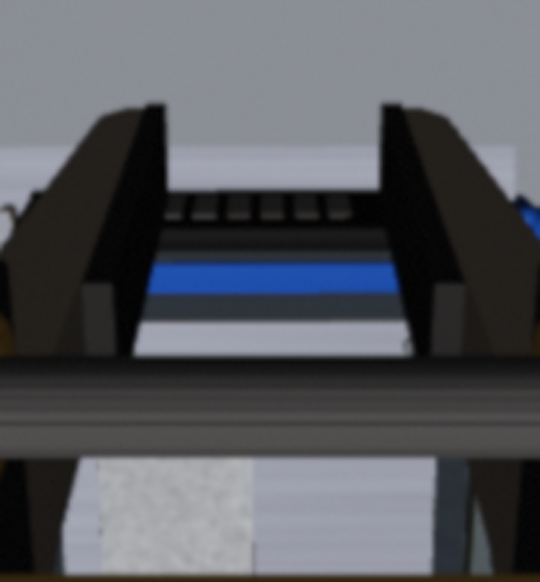

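move_arm --pt "0 0 0 0 -0.02 -0.04 -0.1" --pt "0 0 0 0 -0.02 -0.04 -0.1" --pt "0 0 0 0 -0.02 -0.04 -0.1" --pt "0 0 0 0 -0.02 0.02 -0.1" --pt "0 0 0 0 0 0.04 -0.1"

```text
clock: 17.55
tool_pos: [0.5068, 0.0677, -0.0126]
ee_rot: [-1.57, 0.076, -0.075]
force: [0.0, -0.4, 0.2]
grip_width: 0.453
```

```bash
python3 - <<'E'
from h import *
st()
shot('wrist','w13');crop('w13',160,190,340,384,3,'w13c')
E
```

```text
t 17.55 TCP dock mm [-51.3   4.5 -12.6] F dock [0.41 0.06 0.17] w 41.7
tool axes in dock [[0.0011, 0.0008, -1.0], [1.0, -0.0007, 0.0011], [-0.0007, -1.0, -0.0008]]
```

View pics/w13c.png

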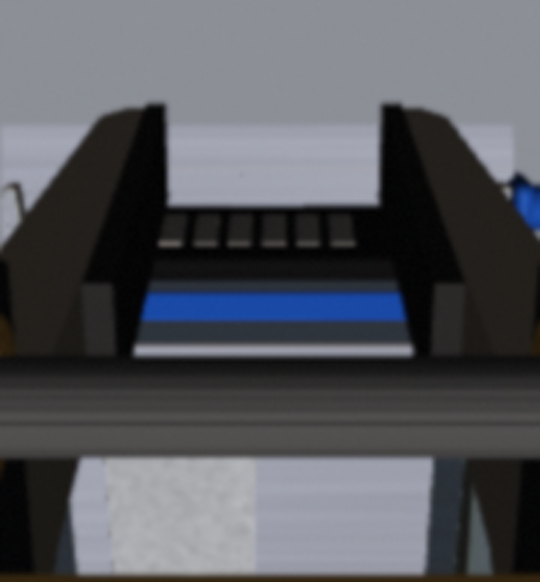

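move_arm --pt "0 0 0 0 0 -0.06 -0.1" --pt "0 0 0 0 0 -0.06 -0.1" --pt "0 0 0 0 0.01 -0.05 -0.1" --pt "0 0 0 0 0.01 -0.05 -0.1" --pt "0 0 0 0 0.01 -0.05 -0.1"

```text
clock: 18.1
tool_pos: [0.5061, 0.0547, -0.0138]
ee_rot: [-1.569, 0.075, -0.076]
force: [-0.5, 2.8, 2.5]
grip_width: 0.449
```

```bash
python3 - <<'E'
from h import *
st()
shot('side','s14');crop('s14',180,130,340,250,5,'c17')
E
```

```text
t 18.1 TCP dock mm [-38.3   5.  -13.8] F dock [-2.76 -0.72  2.48] w 41.3
tool axes in dock [[0.0011, -0.0004, -1.0], [1.0, 0.0003, 0.0011], [0.0003, -1.0, 0.0004]]
```

View pics/c17.png

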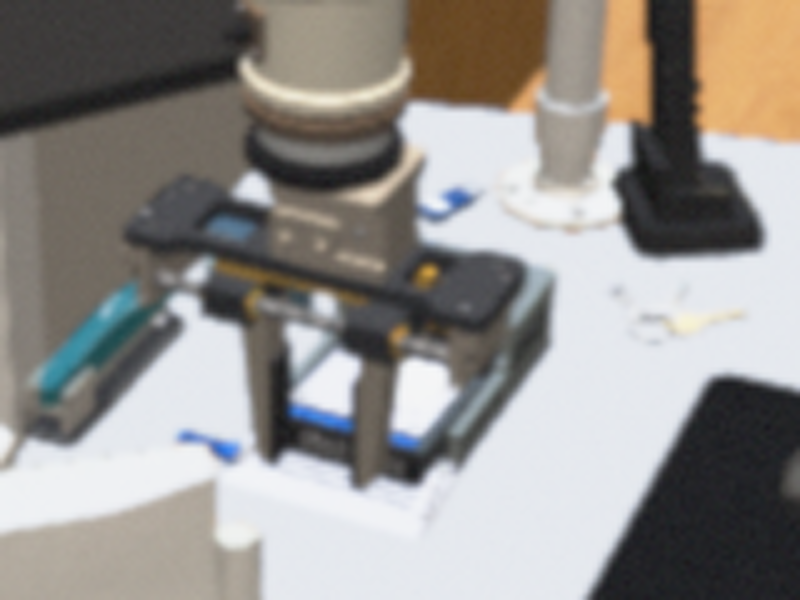

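move_arm --pt "0 0 0 0 0 -0.05 -0.1" --pt "0 0 0 0 0 -0.05 -0.1" --pt "0 0 0 0 0 -0.05 -0.1" --pt "0 0 0 0 0 -0.05 -0.1" --pt "0 0 0 0 0 -0.05 -0.1"

```text
clock: 18.65
tool_pos: [0.5045, 0.0421, -0.0141]
ee_rot: [-1.569, 0.076, -0.075]
force: [0.6, 0.5, -0.2]
grip_width: 0.451
```

move_arm --pt "0 0 0 0 0 -0.04 -0.1" --pt "0 0 0 0 0 -0.04 -0.1" --pt "0 0 0 0 0 -0.04 -0.1" --pt "0 0 0 0 0 -0.04 -0.1"

```text
clock: 19.05
tool_pos: [0.5039, 0.0342, -0.014]
ee_rot: [-1.569, 0.075, -0.075]
force: [-0.3, 1.3, -0.3]
grip_width: 0.45
```

```bash
python3 - <<'E'
from h import *
st()
shot('wrist','w15');crop('w15',160,190,340,384,3,'w15c')
E
```

```text
t 19.05 TCP dock mm [-17.7   4.8 -14. ] F dock [-1.3  -0.45 -0.27] w 41.4
tool axes in dock [[0.0009, 0.0, -1.0], [1.0, 0.0, 0.0009], [0.0, -1.0, -0.0]]
```

View pics/w15c.png

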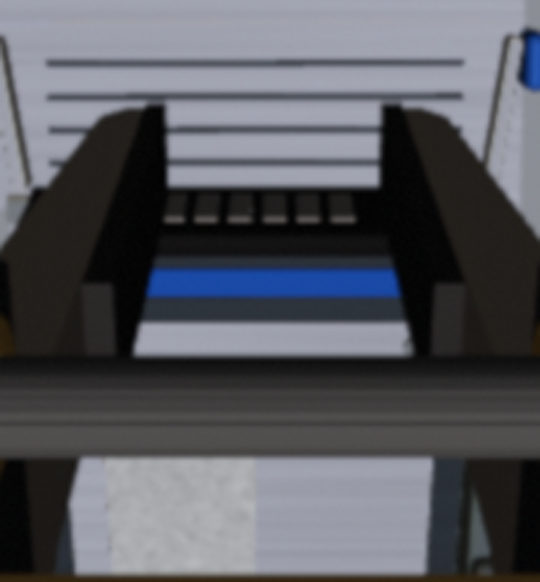

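move_arm --pt "0 0 0 0 0 0.05 -0.1" --pt "0 0 0 -0.07 0 0 -0.1" --pt "0 0 0 0 0 -0.05 -0.1" --pt "0 0 0 0 0 -0.03 -0.1" --pt "0 0 0 0 0 -0.04 -0.1"

```text
clock: 19.6
tool_pos: [0.5, 0.0313, -0.0141]
ee_rot: [-1.569, 0.076, -0.075]
force: [0.0, 1.5, -1.0]
grip_width: 0.448
```

move_arm --pt "0 0 0 0 0 -0.04 -0.1" --pt "0 0 0 0 0 -0.04 -0.1" --pt "0 0 0 0 0 -0.04 -0.1"

```text
clock: 19.9
tool_pos: [0.4995, 0.0251, -0.014]
ee_rot: [-1.569, 0.076, -0.076]
force: [0.7, -0.1, -1.0]
grip_width: 0.453
```

```bash
python3 - <<'E'
from h import *
st()
shot('wrist','w16');crop('w16',160,190,340,384,3,'w16c')
E
```

```text
t 19.9 TCP dock mm [ -8.2   1.3 -14. ] F dock [ 0.04  0.74 -0.98] w 41.6
tool axes in dock [[0.001, -0.0001, -1.0], [1.0, -0.0, 0.001], [-0.0, -1.0, 0.0001]]
```

View pics/w16c.png

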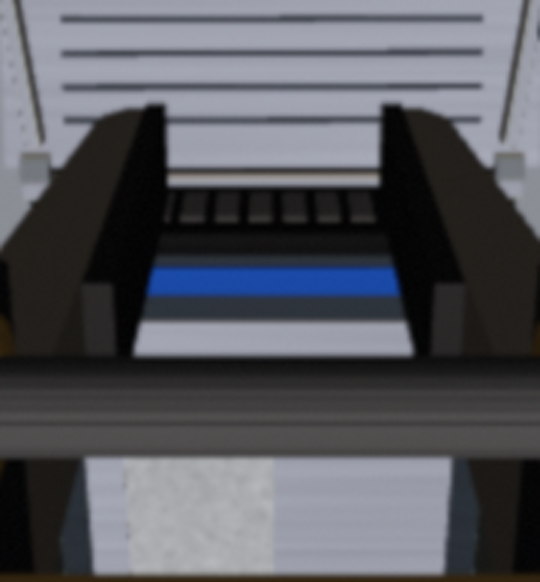

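move_arm --pt "0 0 0 0 0 -0.04 -0.1" --pt "0 0 0 0 0 -0.04 -0.1"

```text
clock: 20.15
tool_pos: [0.4992, 0.0211, -0.014]
ee_rot: [-1.569, 0.075, -0.075]
force: [-0.8, 1.1, -0.9]
grip_width: 0.452
```

move_arm --pt "0 0 0 0 0 -0.03 -0.1" --pt "0 0 0 0 0 -0.03 -0.1"

```text
clock: 20.35
tool_pos: [0.4989, 0.0181, -0.014]
ee_rot: [-1.569, 0.075, -0.075]
force: [1.0, 1.3, -1.0]
grip_width: 0.449
```

```bash
python3 - <<'E'
from h import *
st()
shot('wrist','w17');crop('w17',160,190,340,384,3,'w17c')
E
```

```text
t 20.35 TCP dock mm [ -1.3   1.3 -14. ] F dock [-1.34  0.84 -1.03] w 41.3
tool axes in dock [[0.0009, -0.0001, -1.0], [1.0, -0.0, 0.0009], [-0.0, -1.0, 0.0001]]
```

View pics/w17c.png

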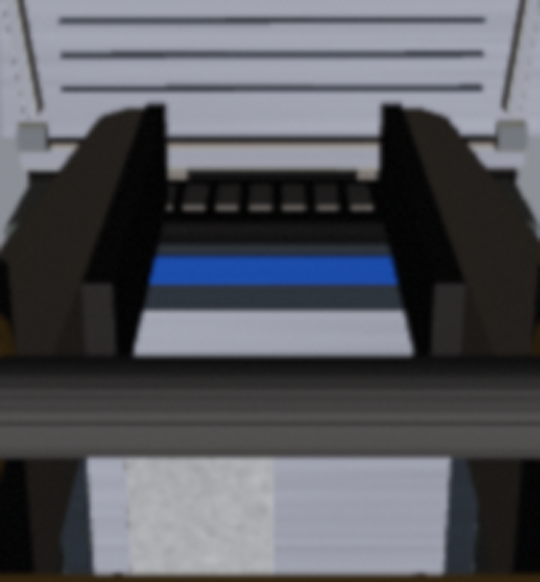

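move_arm --pt "0 0 0 0 0 -0.02 -0.1" --pt "0 0 0 0 0 -0.02 -0.1"

```text
clock: 20.6
tool_pos: [0.4987, 0.0162, -0.0139]
ee_rot: [-1.569, 0.075, -0.075]
force: [0.5, 1.3, -0.5]
grip_width: 0.453
```

move_arm --pt "0 0 0 0 0 -0.02 -0.1" --pt "0 0 0 0 0 -0.02 -0.1"

```text
clock: 20.8
tool_pos: [0.4986, 0.0142, -0.0139]
ee_rot: [-1.569, 0.075, -0.076]
force: [0.6, 0.7, -0.2]
grip_width: 0.447
```

move_arm --pt "0 0 0 0 0 -0.02 -0.1" --pt "0 0 0 0 0 -0.02 -0.1"

```text
clock: 21.0
tool_pos: [0.4983, 0.0122, -0.014]
ee_rot: [-1.569, 0.075, -0.075]
force: [1.0, 0.9, -0.8]
grip_width: 0.448
```

move_arm --pt "0 0 0 0 0 -0.02 -0.1" --pt "0 0 0 0 0 -0.02 -0.1"

```text
clock: 21.2
tool_pos: [0.4981, 0.0102, -0.014]
ee_rot: [-1.569, 0.075, -0.075]
force: [0.1, 1.3, -0.9]
grip_width: 0.453
```

move_arm --pt "0 0 0 0 0 -0.02 -0.1" --pt "0 0 0 0 0 -0.02 -0.1"

```text
clock: 21.4
tool_pos: [0.4979, 0.0084, -0.014]
ee_rot: [-1.569, 0.076, -0.075]
force: [-0.1, 4.8, 1.1]
grip_width: 0.451
```

move_arm --pt "0 0 0 0 0 -0.02 -0.1" --pt "0 0 0 0 0 -0.02 -0.1"

```text
clock: 21.6
tool_pos: [0.4978, 0.0077, -0.0139]
ee_rot: [-1.567, 0.076, -0.076]
force: [0.7, 8.1, 0.9]
grip_width: 0.455
```

move_arm --pt "0 0 0 0 0 -0.02 -0.1" --pt "0 0 0 0 0 0 -0.1"

```text
clock: 21.8
tool_pos: [0.4976, 0.0067, -0.014]
ee_rot: [-1.567, 0.076, -0.076]
force: [1.2, 7.6, 0.2]
grip_width: 0.449
```

move_arm --pt "0 0 0 0 0 -0.02 -0.1" --pt "0 0 0 0 0 0 -0.1"

```text
clock: 22.0
tool_pos: [0.4976, 0.0057, -0.0139]
ee_rot: [-1.567, 0.076, -0.076]
force: [0.6, 7.2, 1.0]
grip_width: 0.452
```

move_arm --pt "0 0 0 0 0 -0.02 -0.1" --pt "0 0 0 0 0 0 -0.1"

```text
clock: 22.2
tool_pos: [0.4975, 0.0047, -0.0139]
ee_rot: [-1.567, 0.076, -0.076]
force: [0.9, 7.1, 1.8]
grip_width: 0.45
```

move_arm --pt "0 0 0 0 0 -0.01 -0.1" --pt "0 0 0 0 0 0 -0.1"

```text
clock: 22.4
tool_pos: [0.4975, 0.0044, -0.0139]
ee_rot: [-1.567, 0.076, -0.076]
force: [0.3, 7.6, 0.4]
grip_width: 0.454
```

move_arm --pt "0 0 0 0 0 -0.01 -0.1" --pt "0 0 0 0 0 0 -0.1"

```text
clock: 22.6
tool_pos: [0.4974, 0.0044, -0.0139]
ee_rot: [-1.566, 0.076, -0.076]
force: [1.5, 9.4, 1.0]
grip_width: 0.451
```

move_arm --pt "0 0 0 0 0 -0.01 -0.1" --pt "0 0 0 0 0 0 -0.1"

```text
clock: 22.8
tool_pos: [0.4974, 0.0044, -0.0139]
ee_rot: [-1.565, 0.076, -0.076]
force: [0.6, 10.9, 1.4]
grip_width: 0.448
```

Position has stopped while force climbs: the solid stop. Press on to about 14 N.

move_arm --pt "0 0 0 0 0 -0.01 -0.1" --pt "0 0 0 0 0 0 -0.1"

```text
clock: 23.0
tool_pos: [0.4974, 0.0043, -0.0139]
ee_rot: [-1.564, 0.076, -0.077]
force: [2.3, 13.8, 1.2]
grip_width: 0.453
```

move_arm --pt "0 0 0 0 0 -0.01 -0.1" --pt "0 0 0 0 0 0 -0.1"

```text
clock: 23.2
tool_pos: [0.4974, 0.0043, -0.0139]
ee_rot: [-1.563, 0.076, -0.077]
force: [1.8, 14.4, 1.8]
grip_width: 0.45
```

```bash
python3 - <<'E'
from h import *
st()
shot('wrist','w18');crop('w18',160,190,340,384,3,'w18c')
E
```

```text
t 23.2 TCP dock mm [ 12.6   1.1 -13.9] F dock [-14.53   0.47   1.79] w 41.4
tool axes in dock [[0.0022, -0.0062, -1.0], [1.0, 0.0001, 0.0022], [0.0001, -1.0, 0.0062]]
```

View pics/w18c.png

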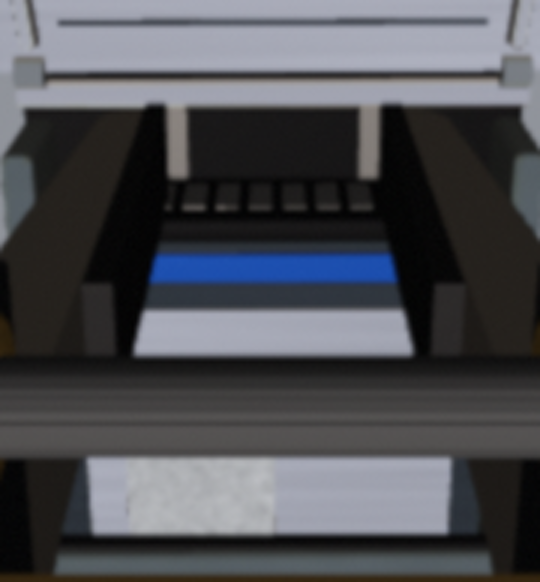

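move_arm --pt "0 0 0 0 0 0.06 -0.1" --pt "0 0 0 0 0 0.14 -0.1" --pt "0 0 0 0 -0.3 0.2 -0.1" --pt "0 0 0 0 -0.6 0.2 -0.1" --pt "0 0 0 0 -0.6 0.2 -0.1"

```text
clock: 23.75
tool_pos: [0.5005, 0.0408, 0.0615]
ee_rot: [-1.57, 0.077, -0.075]
force: [0.6, -0.3, -0.4]
grip_width: 0.451
```

move_arm --pt "0 -1 0 0 -0.5 0 -0.4" --pt "0 -1 0 0 -0.3 0 -0.5" --pt "0 -1 0 0 0 0 -0.5" --pt "0 -1 0 0 0 0 -0.5" --pt "0 -1 0 0 0 0 -0.5"

```text
clock: 24.25
tool_pos: [0.5012, 0.0403, 0.1013]
ee_rot: [-1.555, -0.27, 0.27]
force: [0.2, -0.9, -0.2]
grip_width: 0.252
```

move_arm --pt "0 -1 0 0 0 0 -0.5" --pt "0 -1 0 0 0 0 -0.5" --pt "0 -1 0 0 0 0 -0.5" --pt "0 -1 0 0 0 0 -0.5" --pt "0 -1 0 0 0 0 -0.5"

```text
clock: 24.75
tool_pos: [0.5011, 0.0403, 0.1011]
ee_rot: [-1.484, -0.61, 0.61]
force: [0.4, -0.4, -1.0]
grip_width: 0.25
```

move_arm --pt "0 -1 0 0 0 0 -0.5" --pt "0 -1 0 0 0 0 -0.5" --pt "0 -1 0 0 0 0 -0.5" --pt "0 -1 0 0 0 0 -0.5" --pt "0 -1 0 0 0 0 -0.5"

```text
clock: 25.25
tool_pos: [0.5011, 0.0403, 0.1011]
ee_rot: [-1.357, -0.944, 0.945]
force: [-0.3, 0.0, 0.4]
grip_width: 0.251
```

```bash
python3 - <<'E'
from h import *
st();print(manip.sense()['q'])
shot('wrist','w19');shot('top','top19');crop('top19',155,120,325,240,4.7,'c19')
E
```

```text
t 25.25 TCP dock mm [-23.5   1.4 101.1] F dock [-0.01 -0.26  0.42] w 23.1
tool axes in dock [[-0.9666, 0.0009, -0.2563], [0.2563, 0.0002, -0.9666], [-0.0008, -1.0, -0.0005]]
[-1.59934190e-01  4.90477738e-02  1.88037127e+00 -9.74511617e-04
  1.21188050e+00 -1.37599198e+00]
```

View pics/w19.png

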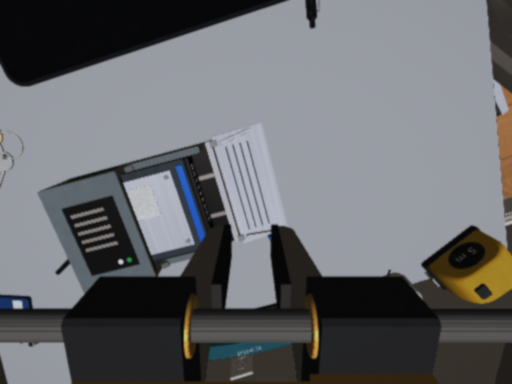

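View pics/c19.png

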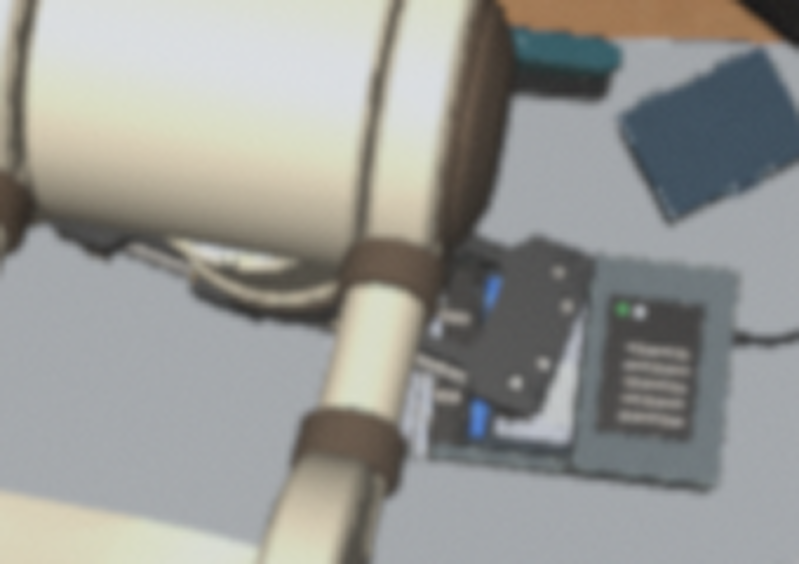

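move_arm --pt "0 -1 0 0 0 0 -0.5" --pt "0 -1 0 0 0 0 -0.5" --pt "0 -0.97 0 0 0 0 -0.5" --pt "0 0 0 0.1 0 -0.7 -0.5" --pt "0 0 0 0.09 0 -0.7 -0.5"

```text
clock: 25.85
tool_pos: [0.572, 0.0431, 0.1009]
ee_rot: [-1.256, -1.134, 1.135]
force: [0.3, 0.7, 1.2]
grip_width: 0.252
```

move_arm --pt "0 0 0 0 0.3 0 -0.5" --pt "0 0 0 0 0.3 0 -0.5" --pt "0 0 0 0 0 0 -0.5"

```text
clock: 26.15
tool_pos: [0.5679, 0.0435, 0.0674]
ee_rot: [-1.249, -1.13, 1.139]
force: [0.6, 0.2, 1.2]
grip_width: 0.247
```

```bash
python3 - <<'E'
from h import *
st()
shot('wrist','w20')
crop('w20',100,120,400,384,2.6,'w20c')
E
```

```text
t 26.15 TCP dock mm [-33.1  67.6  67.4] F dock [-0.28  0.6   1.21] w 22.8
tool axes in dock [[-1.0, -0.0, -0.0044], [0.0044, -0.0073, -1.0], [-0.0, -1.0, 0.0073]]
```

View pics/w20c.png

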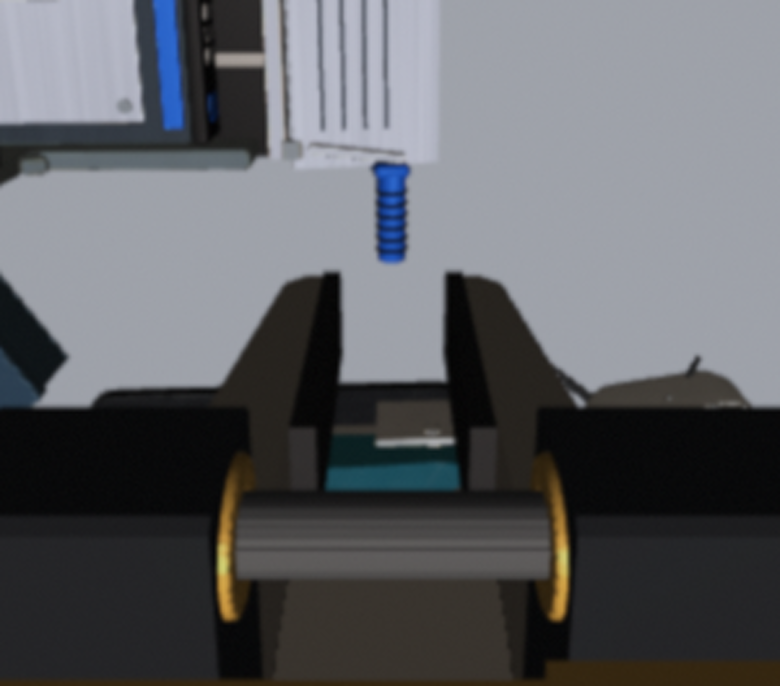

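move_arm --pt "0 0 0 0 0.3 0 -0.5" --pt "0 0 0 0 0.3 0 -0.5" --pt "0 0 0 0 0.3 0 -0.5" --pt "0 0 0 0 0.3 0 -0.5" --pt "0 0 0 0 0 0 -0.5"

```text
clock: 26.7
tool_pos: [0.569, 0.0435, 0.0078]
ee_rot: [-1.25, -1.132, 1.138]
force: [-0.9, -0.0, 0.1]
grip_width: 0.251
```

```bash
python3 - <<'E'
from h import *
st()
shot('wrist','w21')
crop('w21',100,120,400,384,2.6,'w21c')
t=ld('top0'); print('stapler',onz(t,257,131,.02),R.from_euler('z',-YAW).as_matrix()@(onz(t,257,131,.02)-O))
E
```

```text
t 26.7 TCP dock mm [-33.2  68.7   7.8] F dock [ 0.12 -0.93  0.11] w 23.1
tool axes in dock [[-1.0, -0.0002, -0.0036], [0.0036, -0.0056, -1.0], [0.0002, -1.0, 0.0056]]
stapler [ 0.65001448 -0.00802446  0.02      ] [0.01041312 0.15420265 0.02      ]
```

View pics/w21c.png

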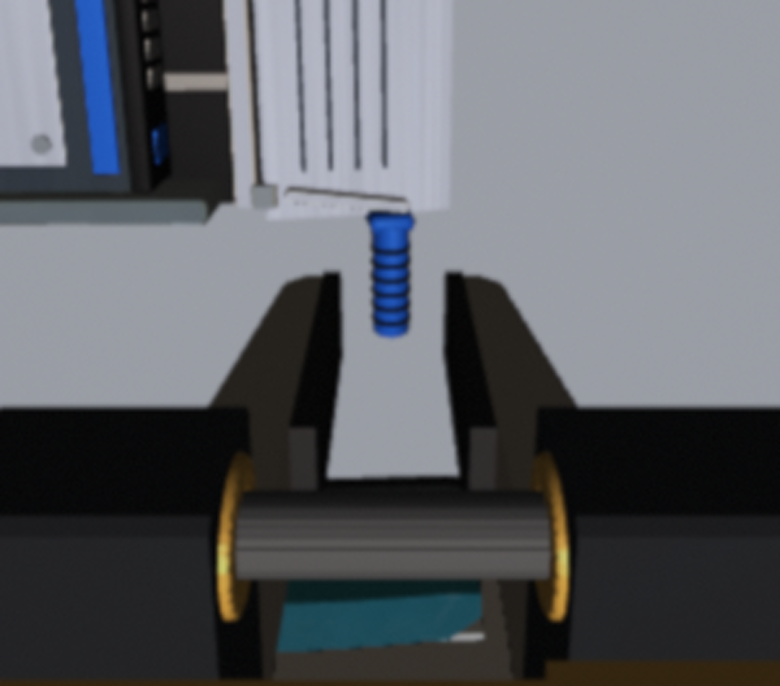

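move_arm --pt "0 0 0 0 0.2 -0.06 -0.5" --pt "0 0 0 0 0.2 0 -0.5" --pt "0 0 0 0 0.2 0 -0.5" --pt "0 0 0 0 0.12 0 -0.5" --pt "0 0 0 0 0 0 -0.5"

```text
clock: 27.25
tool_pos: [0.5735, 0.043, -0.0264]
ee_rot: [-1.252, -1.134, 1.137]
force: [-0.4, -0.9, -0.4]
grip_width: 0.25
```

```bash
python3 - <<'E'
from h import *
st()
shot('wrist','w22')
crop('w22',100,120,400,384,2.6,'w22c')
E
```

```text
t 27.25 TCP dock mm [-33.1  73.2 -26.4] F dock [ 0.96 -0.28 -0.43] w 23.0
tool axes in dock [[-1.0, -0.0001, -0.0035], [0.0035, -0.0025, -1.0], [0.0001, -1.0, 0.0025]]
```

View pics/w22c.png

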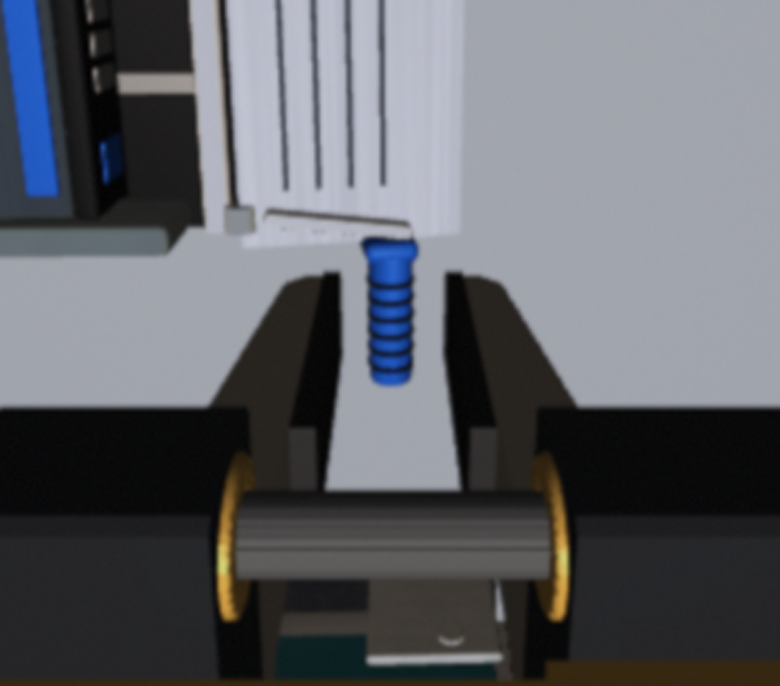

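move_arm --pt "0 0 0 0 0.08 0 -0.5" --pt "0 0 0 0 0 0 -0.7" --pt "0 0 0 0 0 0 -1" --pt "0 0 0 0 0 0 -1" --pt "0 0 0 0 0 0 -1" --grip_force 15

```text
clock: 27.8
tool_pos: [0.5747, 0.0425, -0.0288]
ee_rot: [-1.255, -1.136, 1.137]
force: [-0.5, -2.0, -0.9]
grip_width: 0.103
```

```bash
python3 - <<'E'
from h import *
st()
shot('wrist','w23')
crop('w23',100,120,400,384,2.6,'w23c')
a=.025
for d in (0,.2,.4,.6,.8,1,1.2,1.4,1.6,1.735,1.78): print(d,(-1-32*np.cos(d-a)).round(1),(8+32*np.sin(d-a)).round(1))
E
```

```text
t 27.8 TCP dock mm [-32.7  74.4 -28.8] F dock [ 1.99 -0.28 -0.88] w 9.5
tool axes in dock [[-1.0, 0.0007, -0.0033], [0.0033, 0.0002, -1.0], [-0.0007, -1.0, -0.0002]]
0 -33.0 7.2
0.2 -32.5 13.6
0.4 -30.8 19.7
0.6 -27.9 25.4
0.8 -23.9 30.4
1 -19.0 34.5
1.2 -13.3 37.5
1.4 -7.2 39.4
1.6 -0.9 40.0
1.735 3.4 39.7
1.78 4.9 39.5
```

View pics/w23c.png

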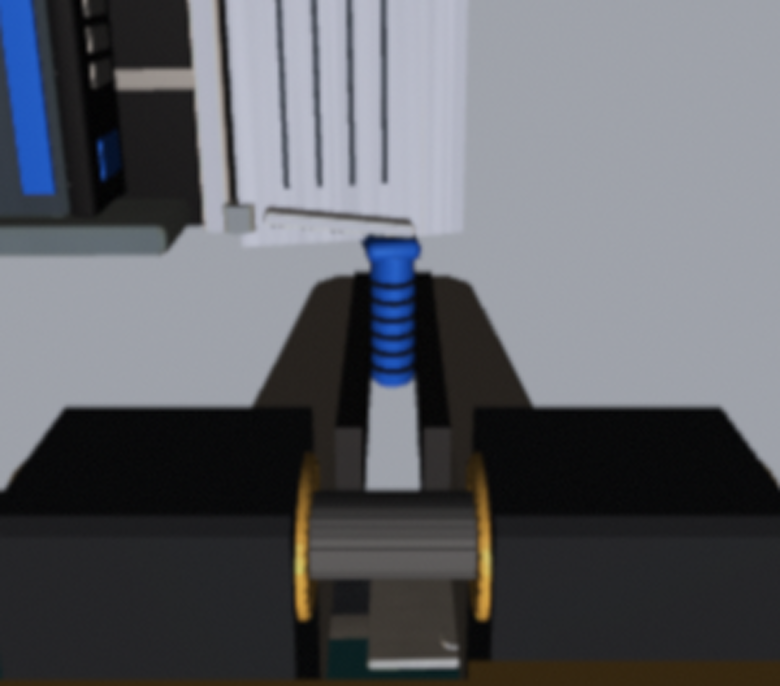

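move_arm --pt "0 0 0 -0.005 -0.064 0 -1" --pt "0 0 0 -0.005 -0.064 0 -1" --pt "0 0 0 -0.017 -0.061 0 -1" --pt "0 0 0 -0.017 -0.061 0 -1"

```text
clock: 28.25
tool_pos: [0.5745, 0.0409, -0.0164]
ee_rot: [-1.254, -1.136, 1.136]
force: [2.9, -1.2, -5.0]
grip_width: 0.101
```

```bash
python3 - <<'E'
from h import *
st()
shot('wrist','w24')
crop('w24',100,120,400,384,2.6,'w24c')
E
```

```text
t 28.25 TCP dock mm [-31.1  74.3 -16.4] F dock [ 0.94  3.04 -4.96] w 9.3
tool axes in dock [[-1.0, -0.0005, -0.0036], [0.0036, 0.0002, -1.0], [0.0005, -1.0, -0.0002]]
```

View pics/w24c.png

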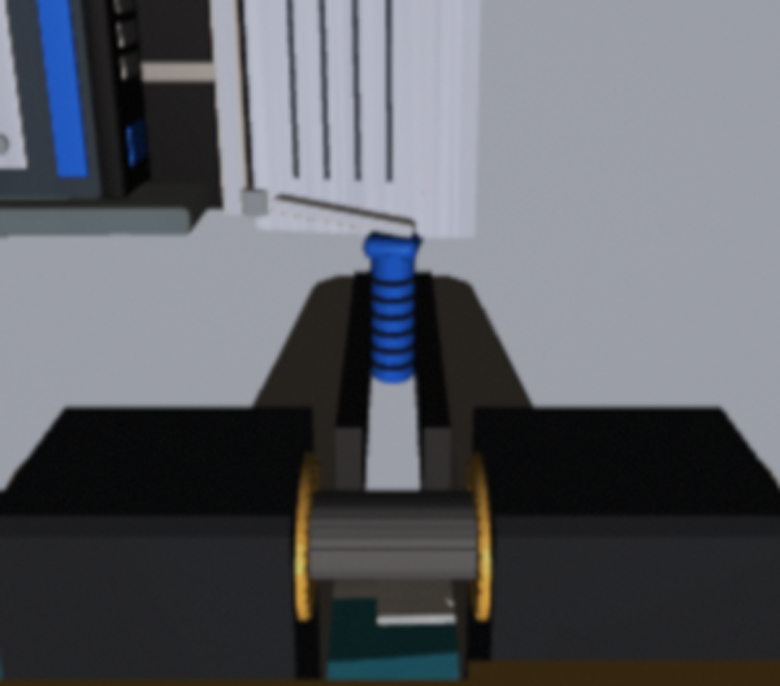

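Lifting with the fingers; continuing the arc.

move_arm --pt "0 0 0 -0.029 -0.057 0 -1" --pt "0 0 0 -0.029 -0.057 0 -1" --pt "0 0 0 -0.04 -0.05 0 -1" --pt "0 0 0 -0.04 -0.05 0 -1"

```text
clock: 28.7
tool_pos: [0.5741, 0.0353, -0.0049]
ee_rot: [-1.253, -1.138, 1.134]
force: [1.4, 7.8, 0.3]
grip_width: 0.097
```

move_arm --pt "0 0 0 -0.049 -0.041 0 -1" --pt "0 0 0 -0.049 -0.041 0 -1" --pt "0 0 0 -0.057 -0.03 0 -1" --pt "0 0 0 -0.057 -0.03 0 -1"

```text
clock: 29.1
tool_pos: [0.5736, 0.0263, 0.0038]
ee_rot: [-1.252, -1.139, 1.132]
force: [-3.1, 11.4, 12.6]
grip_width: 0.086
```

```bash
python3 - <<'E'
from h import *
st()
shot('wrist','w25')
crop('w25',100,120,400,384,2.6,'w25c')
E
```

```text
t 29.1 TCP dock mm [-16.5  74.9   3.8] F dock [-11.01  -4.14  12.59] w 7.9
tool axes in dock [[-1.0, -0.0052, -0.0039], [0.0039, 0.001, -1.0], [0.0052, -1.0, -0.001]]
```

View pics/w25c.png

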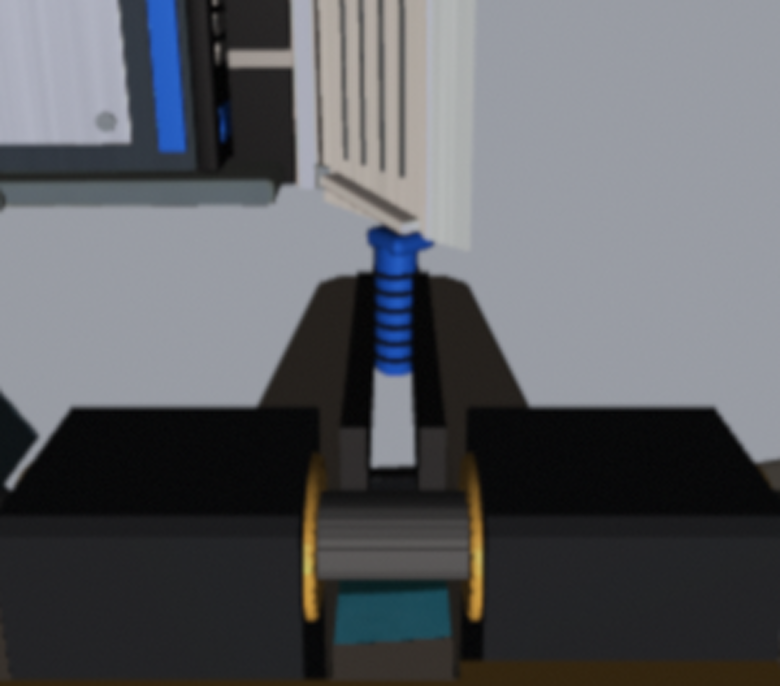

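move_arm --pt "0 0 0 0 0 0 -0.8" --pt "0 0 0 0 0 0 -0.6" --pt "0 0 0 0 0 0 -0.5" --pt "0 0 0 0 0 0 -0.5"

```text
clock: 29.55
tool_pos: [0.5725, 0.0229, 0.0015]
ee_rot: [-1.254, -1.136, 1.137]
force: [-0.6, -0.5, -0.1]
grip_width: 0.251
```

```bash
python3 - <<'E'
from h import *
st()
im=shot('wrist','w26')
crop('w26',100,120,400,384,2.6,'w26c')
# predict pin centre px for gate angles
D=R.from_euler('z',YAW).as_matrix()
for th in (.8,.9,1,1.1,1.2,1.3):
    for y in (60,88):
        P=O+D@np.array([-1-32*np.cos(th-.025),y,8+32*np.sin(th-.025)])/1000
        u,v=proj(im,P);print(th,y,round((u-100)*2.6),round((v-120)*2.6))
E
```

```text
t 29.55 TCP dock mm [-13.   74.1   1.5] F dock [ 0.51 -0.55 -0.05] w 23.1
tool axes in dock [[-1.0, 0.0006, -0.0034], [0.0034, -0.0003, -1.0], [-0.0006, -1.0, 0.0003]]
0.8 60 441 253
0.8 88 440 366
0.9 60 431 257
0.9 88 430 370
1 60 420 260
1 88 419 374
1.1 60 408 263
1.1 88 407 378
1.2 60 394 265
1.2 88 395 381
1.3 60 380 267
1.3 88 381 383
```

View pics/w26c.png

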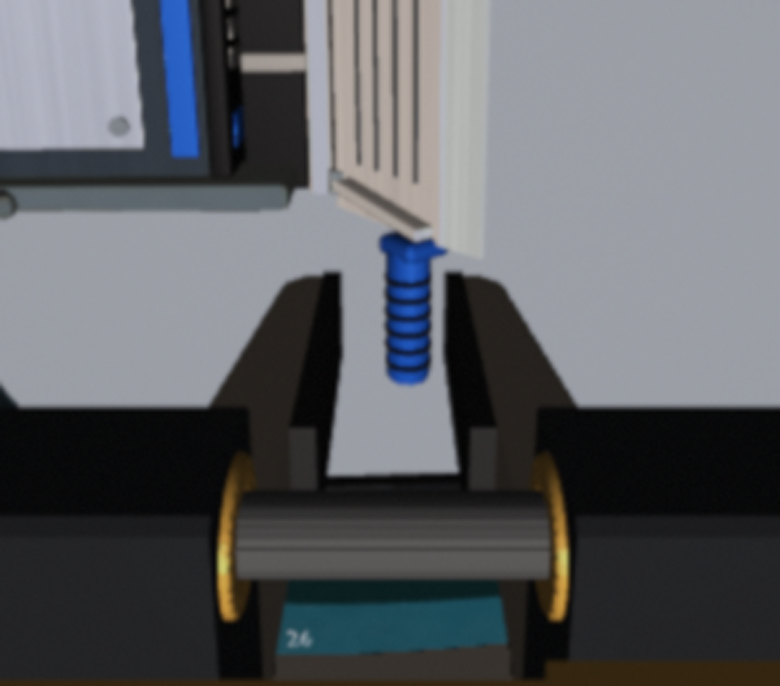

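move_arm --pt "0 0 0 0.064 0 0 -0.5" --pt "0 0 0 0 0.1 0 -0.5" --pt "0 0 0 0 0.1 0 -0.5" --pt "0 0 0 0 0 0 -0.5"

```text
clock: 30.0
tool_pos: [0.5719, 0.0266, -0.01]
ee_rot: [-1.252, -1.135, 1.137]
force: [0.1, -0.2, -0.5]
grip_width: 0.246
```

move_arm --pt "0 0 0 0 0 0 -0.7" --pt "0 0 0 0 0 0 -1" --pt "0 0 0 0 0 0 -1" --pt "0 0 0 0 0 0 -1"

```text
clock: 30.4
tool_pos: [0.573, 0.0264, -0.0087]
ee_rot: [-1.254, -1.136, 1.136]
force: [0.1, -0.4, -1.1]
grip_width: 0.101
```

```bash
python3 - <<'E'
from h import *
st()
E
```

```text
t 30.4 TCP dock mm [-16.5  74.3  -8.7] F dock [ 0.36  0.16 -1.1 ] w 9.3
tool axes in dock [[-1.0, 0.0002, -0.0034], [0.0034, 0.0001, -1.0], [-0.0002, -1.0, -0.0001]]
```

move_arm --pt "0 0 0 -0.058 -0.03 0 -1" --pt "0 0 0 -0.061 -0.019 0 -1" --pt "0 0 0 -0.061 -0.019 0 -1" --pt "0 0 0 -0.063 -0.006 0 -1" --pt "0 0 0 0 0 0 -1"

```text
clock: 30.9
tool_pos: [0.5722, 0.0152, -0.0038]
ee_rot: [-1.253, -1.137, 1.134]
force: [-1.2, 4.8, 4.3]
grip_width: 0.095
```

```bash
python3 - <<'E'
from h import *
st()
E
```

```text
t 30.9 TCP dock mm [-5.3 74.5 -3.8] F dock [-4.7  -1.64  4.3 ] w 8.8
tool axes in dock [[-1.0, -0.0019, -0.0039], [0.0039, 0.0004, -1.0], [0.0019, -1.0, -0.0004]]
```

move_arm --pt "0 0 0 -0.063 0.005 0 -1" --pt "0 0 0 -0.043 0.01 0 -1" --pt "0 0 0 -0.043 0.01 0 -1" --pt "0 0 0 0 0 0 -1"

```text
clock: 31.3
tool_pos: [0.5715, 0.0073, -0.0048]
ee_rot: [-1.254, -1.137, 1.135]
force: [-1.9, 2.4, 6.5]
grip_width: 0.102
```

```bash
python3 - <<'E'
from h import *
st()
im=shot('wrist','w27')
crop('w27',100,120,400,384,2.6,'w27c')
E
```

```text
t 31.3 TCP dock mm [ 2.6 74.6 -4.8] F dock [-2.25 -2.07  6.5 ] w 9.4
tool axes in dock [[-1.0, -0.001, -0.0037], [0.0037, 0.0005, -1.0], [0.001, -1.0, -0.0004]]
```

View pics/w27c.png

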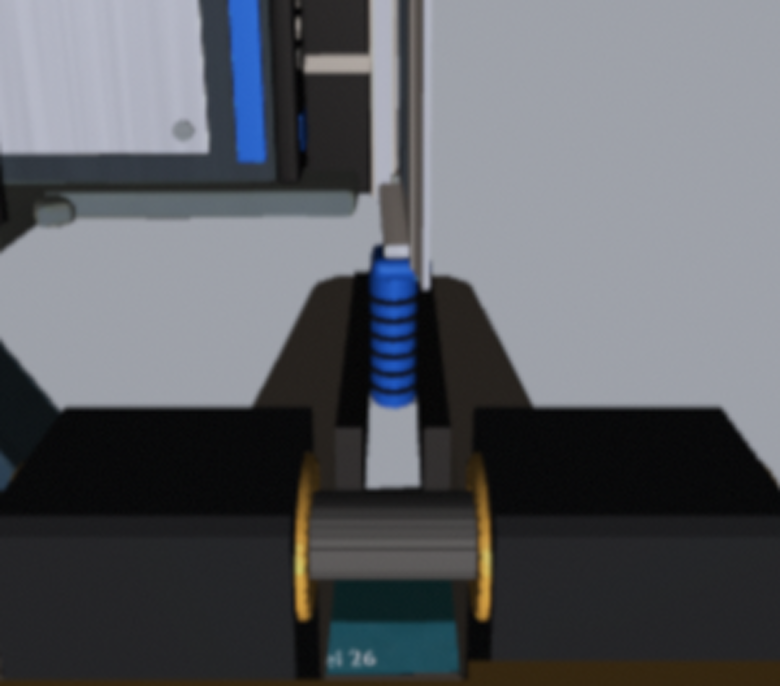

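move_arm --pt "0 0 0 -0.02 0.01 0 -1" --pt "0 0 0 -0.02 0.01 0 -1" --pt "0 0 0 0 0 0 -1"

```text
clock: 31.65
tool_pos: [0.5714, 0.0056, -0.0054]
ee_rot: [-1.254, -1.137, 1.135]
force: [-3.6, 3.8, 9.8]
grip_width: 0.103
```

move_arm --pt "0 0 0 -0.02 0 0 -1" --pt "0 0 0 -0.02 0 0 -1" --pt "0 0 0 0 0 0 -1"

```text
clock: 31.95
tool_pos: [0.5713, 0.0055, -0.0054]
ee_rot: [-1.252, -1.138, 1.132]
force: [-2.0, 10.2, 9.4]
grip_width: 0.103
```

```bash
python3 - <<'E'
from h import *
st()
E
```

```text
t 31.95 TCP dock mm [ 4.4 74.6 -5.4] F dock [-9.99 -2.92  9.35] w 9.4
tool axes in dock [[-1.0, -0.0045, -0.0042], [0.0042, 0.0007, -1.0], [0.0045, -1.0, -0.0007]]
```

move_arm --pt "0 0 0 0.03 -0.03 0 -1" --pt "0 0 0 0 0 0 -0.8" --pt "0 0 0 0 0 0 -0.6" --pt "0 0 0 0 0 0 -0.4" --pt "0 0 0 0 0 0 -0.4"

```text
clock: 32.45
tool_pos: [0.5708, 0.0039, -0.0057]
ee_rot: [-1.255, -1.136, 1.137]
force: [0.3, -0.4, -0.3]
grip_width: 0.297
```

```bash
python3 - <<'E'
from h import *
st()
im=shot('wrist','w28')
crop('w28',100,120,400,384,2.6,'w28c')
E
```

```text
t 32.45 TCP dock mm [ 6.1 74.2 -5.7] F dock [ 0.39  0.3  -0.31] w 27.3
tool axes in dock [[-1.0, 0.0006, -0.0037], [0.0037, -0.0001, -1.0], [-0.0006, -1.0, 0.0001]]
```

View pics/w28c.png

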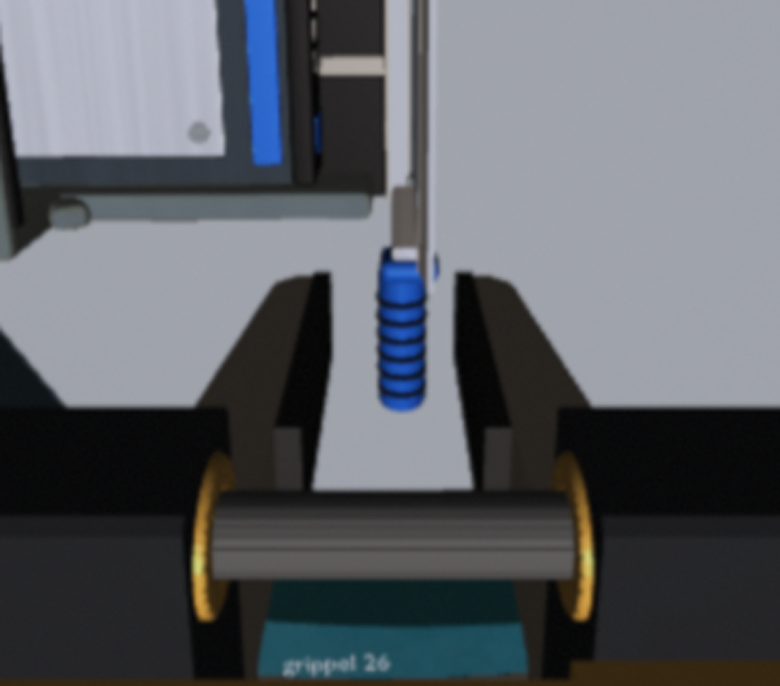

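Released. Pin clear between the fingers with a gap both sides; raise straight up.

move_arm --pt "0 0 0 0.03 -0.2 0 -0.4" --pt "0 0 0 0 -0.4 0 -0.4" --pt "0 0 0 0 -0.6 0 -0.4" --pt "0 0 0 0 -0.6 0 -0.4" --pt "0 0 0 0 -0.4 0 -0.4"

```text
clock: 33.0
tool_pos: [0.5722, 0.0057, 0.1076]
ee_rot: [-1.257, -1.138, 1.135]
force: [0.2, 0.5, 0.3]
grip_width: 0.298
```

move_arm --pt "0 0 0 0.3 -0.4 0.5 -0.4" --pt "0 0 0 0.5 -0.4 0.5 -0.4" --pt "0 0 0 0.5 -0.4 0.5 -0.4" --pt "0 0 0 0.5 -0.4 0.3 -0.4" --pt "0 0 0 0 0 0 -0.4"

```text
clock: 33.5
tool_pos: [0.491, 0.1067, 0.1883]
ee_rot: [-1.257, -1.144, 1.135]
force: [0.5, -0.1, -0.2]
grip_width: 0.301
```

```bash
python3 - <<'E'
from h import *
st()
shot('wrist','w29');shot('top','top29');crop('top29',120,110,340,250,3.6,'c29');shot('side','s29');crop('s29',180,130,340,250,5,'s29c')
E
```

```text
t 33.5 TCP dock mm [-88.7 -15.  188.3] F dock [ 0.09  0.52 -0.19] w 27.7
tool axes in dock [[-1.0, -0.0011, -0.0001], [0.0001, 0.0064, -1.0], [0.0011, -1.0, -0.0064]]
```

View pics/w29.png

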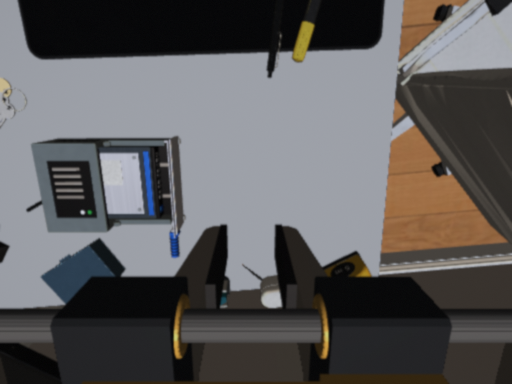

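View pics/c29.png

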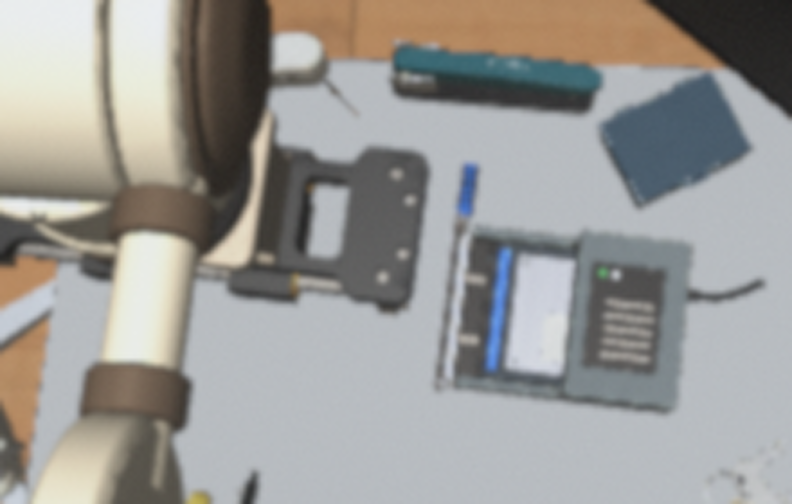

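View pics/s29c.png

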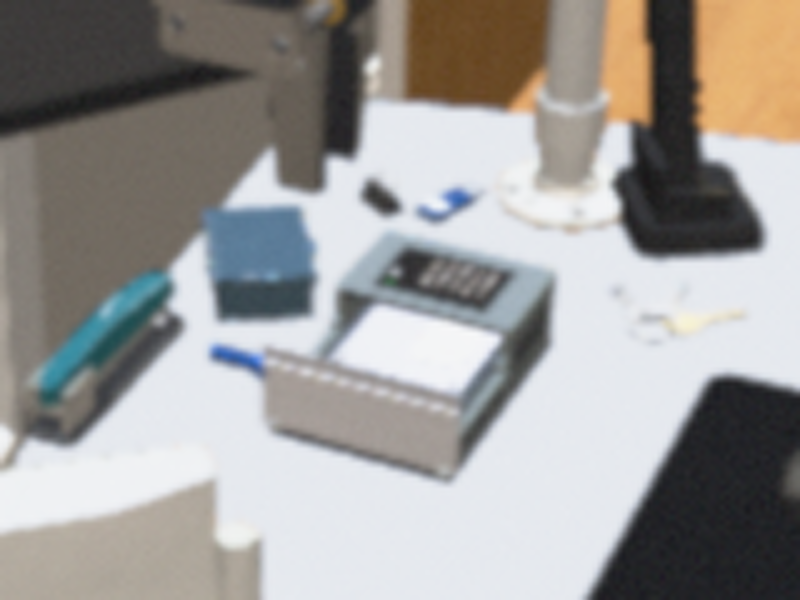

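move_arm --pt "0 0 0 0 0 0 -0.4" --pt "0 0 0 0 0 0 -0.4"

```text
clock: 33.85
tool_pos: [0.4901, 0.1036, 0.1833]
ee_rot: [-1.254, -1.134, 1.136]
force: [-0.2, 0.6, 0.3]
grip_width: 0.298
```

```bash
python3 - <<'E'
from h import *
im=ld('w29');D=R.from_euler('z',YAW).as_matrix()
for y in (57,88): print('knob pred',proj(im,O+D@np.array([3.4,y,39.7])/1000), 'if 0.15rad short',proj(im,O+D@np.array([-1.4,y,40])/1000))
st();print(manip.job_done())
E
```

```text
knob pred (np.float64(174.1707873476429), np.float64(232.8466457440001)) if 0.15rad short (np.float64(178.11106513370643), np.float64(232.94520999688834))
knob pred (np.float64(175.87706946752502), np.float64(256.1849703008797)) if 0.15rad short (np.float64(179.73064177291482), np.float64(256.29846913308324))
t 33.85 TCP dock mm [-85.5 -15.6 183.3] F dock [-0.57 -0.3   0.25] w 27.4
tool axes in dock [[-1.0, 0.0003, -0.0049], [0.0049, -0.0019, -1.0], [-0.0003, -1.0, 0.0019]]
the job is handed in; nothing more can be done
None
```

The carrier is loaded and the gate is shut behind it. I handed the job in at 33.9 s of the 72 s; it reports no verdict.

**What I did:** I squared the carrier against two spread fingers and centred it on the ramp. I then pushed it over the sill until it tipped in and slid it home by feel. After that I pinched the blue pin and swung the gate up until it stopped.

**Last checks:**
- **Connector:** resistance began with the tail at about dock x = 18.5 mm. It stayed near 7–8 N over about 4 mm of travel, then movement stopped at about 22.6 mm. I let the force climb to 14.5 N there, the highest I read, against the 26 N limit.
- **Carrier:** it looks flat and in line in the pictures taken before I handed in. I judged that by eye.
- **Gate:** it met a firm stop at about 10 N. The pin shows in the wrist picture where a fully shut gate should put it, at about pixels (174, 233) to (176, 256).
- **Bystanders:** the ones in view look unmoved, though I didn't measure them.
- **Arm:** it is clear of everything and reads no contact force.

**What went wrong or disagreed:**
- **Fingertip height:** the fingers end about 33 mm above the reported TCP, although the notes put it at their very end. My first push passed over the carrier without touching it. I found the true height by touching the desk at about 10 N, at a reported z of -0.033 m, and used that from then on.
- **Gate grip:** the first grip on the pin was too shallow and began slipping off about two-thirds of the way up, with up to about 17 N on the tool. I let go, gripped about 10 mm lower and finished the swing.

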